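# Slide the sorting tray onto the green rails of the desk rack

## Task

Pick up the loose green sorting tray by its upright grip plate and slide it, tail first, onto the green pair of rails in the desk rack, between that pair's ledges and lips (not the blue or the orange pair). Push it gently all the way home until it rests against the small sprung stop at the back of those rails: nobody has measured how deep the stop sits, so feel for it and do not ram it or force the tray against the rack. Let go with the tray home and lying on its rails, and leave the orange tray, the rack and the other things on the table undisturbed.

Things in the scene. Friction and masses are not known exactly. Their poses are not given: they have to be found in the camera images.
- tray_grip (a point): centre of the loose green tray's upright grip plate: 10 thick (x), 64 wide (y), 40 high, standing 4 to 44 above the sheet's underside (this point: 24), 10 behind the front edge. Tray axes: x from grip to tail (tail enters the rack first), z up. Pinch the plate's front and rear faces from above, fingers closing along x, tips clear of the sheet.
- tray_tail (a point): middle of the green tray's tail edge, half-way through its sheet (2 above the underside), 210 in x from the grip point and 22 lower; same axes. The tray: flat stiff sheet 220 long (x), 140 wide, 4 thick, 0.17 to 0.36 kg, a stack of cards fixed on its rear half, lying on the table at the start.
- green_rails: green rail pair, fixed, ledge tops 65 to 105 above the table, differs each run. Two ledges 12 wide, 150 long in x, on the cheeks' inner sides, a lip 8 wide over each: the sheet slides in the 9 high gap. Origin: middle line, half-way along, level with ledge tops. x = level sliding direction into the rack, z up. A green strip marks its height on the cheeks' outer faces. Friction 1 to 3 N; the tray does not tip out when let go.
- rail_mouth (a point): middle of the green pair's mouth, level with the ledge tops, 75 before the pair's origin; same axes. Here ledges bend down and lips up as a lead-in, and the cheeks flare out, to 23 before the mouth. A sprung stop (70 wide, 4 N/mm from first touch, 6 travel) waits inside: its face lies 109 to 137 past the mouth, different each run, not measured. Push slowly until about 5 N is felt.
- upper_rails: the blue rail pair, same form and axes as the green one, 36 to 46 above it: not to be used.
- lower_rails: the orange rail pair, same form and axes, ledge tops 28 above the table: taken up by the orange tray.
- orange_tray: orange tray 150 x 140 x 4 without a grip, carrying a thin red booklet, lying on the orange rails: leave it. Origin: centre of its underside.
- rack: grey steel rack 150 (x) by 156 (y) by 168 high, fixed on the table: two cheeks, 144 apart inside (tray: 140), on a base plate, open on top and in front. With the tray home, its grip plate stays 73 to 101 in front of the mouth. Origin: centre of its underside, same axes as the rails.
- stapler: black and grey stapler 130 x 32 x 50, origin under its centre: leave it.
- marker: white marker pen 130 x 16 x 12 with a red cap, origin under its centre: leave it.

How it is judged:
On the way, in this order (a step that is already met when the one before it is completed fails the run):
1. the tray's tail has entered the green rails: at least 25 mm past their mouth, between ledges and lips, level and straight (x of tray_tail in the frame of green_rails above -0.05 m and z of tray_tail in the frame of green_rails between -0.001 and 0.01 m and angle between the x axis of tray_tail and the x axis of green_rails, either way round below 0.1 rad), for 0.1 s.
2. the tray is home against the sprung stop, on the green rails (x of tray_tail in the frame of stop_face above -0.0025 m and z of tray_tail in the frame of green_rails between 0 and 0.006 m and z of tray_grip in the frame of green_rails between 0.019 and 0.03 m and angle between the x axis of tray_tail and the x axis of green_rails, either way round below 0.04 rad), for 0.2 s.
At the end, for the whole second after the job is handed in: The green tray lies on the green rails: tail edge's centre 0 to 6 mm above the ledges and within 2.5 mm of the sprung stop's face, grip centre 19 to 30 mm above the ledges, tray straight to 0.04 rad, at rest and let go (all of step 2 and linear speed of tray below 0.01 m/s and contact force between the fingers and tray below 0.1 N); the robot touches nothing.
It fails at once if the tray is rammed against the sprung stop (over 16 N) (contact force between tray and stop_pad above 16 N or contact force between tray and stop_mount above 16 N).
It fails at once if the tray is forced against the rack or its rails (over 25 N) (contact force between tray and rack above 25 N or contact force between tray and green_rails above 25 N or contact force between tray and upper_rails above 25 N or contact force between tray and lower_rails above 25 N).
It fails at once if the robot itself presses on the rack (over 15 N) (contact force between the arm and rack above 15 N).
It fails at once if the orange tray is shifted by more than 10 mm (distance of orange_tray from where it was at the start of the episode above 0.01 m).
It fails at once if another thing on the table is shifted by more than 20 mm or tipped over (distance of any of book_pile, textbook, booklet, glass, stapler, pencil_cup, marker from where it was at the start of the episode above 0.02 m or angle between any of book_pile, textbook, booklet, glass, stapler, pencil_cup, marker's own z axis and vertical above 0.4 rad).
It also fails if it takes over 64 s, if anything falls off the work surface, if the arm or the gripper's body presses on something with over 40 N, if the wrist force passes 120 N, or if a joint passes its speed limit or range.

## Robot

A 7-joint arm with a two-finger parallel gripper is mounted at the origin on the work surface. World frame = base frame: x ahead of the robot, y to its left, z up, the work surface at z = 0. Lengths are in m, angles in rad, forces in N, time in s.
With the tool pointing down it reaches from about 0.4 to 0.875 m from the base axis. Payload 19.3 kg.
Tool frame: the origin (TCP) lies on the centre line of the jaws, within the pads' length; the fingertips stand 11 mm ahead of it and the grasp point (between the pads) lies 8 mm behind it; y points along the fingers, x is the direction in which the jaws open and shut, and the axes are right-handed (so a half turn about y gives the same grasp; the last joint's range is limited). The gripper opens to 85 mm and grips with 20 to 120 N. Pads are 22 mm wide; open, the fingers measure 114 mm over their backs; the gripper's body (76 mm by 85 mm) begins 54 mm behind the grasp point. The pads swing forward as they close: fully open they stand 13 mm farther back than shut.
Start: joints at [1.158, 0.521, -0.036, 1.599, 0.021, 1.021, -0.113], TCP at [0.21, -0.589, 0.21] pointing down, gripper open.
Joint ranges: [-2.91, 2.91], [-0.3, 2.13], [-1.5, 1.42], [0.17, 2.43], [-1.26, 4.41], [0.16, 1.93], [-2.52, 2.52]. Speed limits (rad/s): [1.89, 1.89, 2.39, 2.39, 3.01, 3.01, 3.01].

## Interface

Orientations are given as [roll, pitch, yaw] about the fixed x, y, z axes, in that order (R = Rz(yaw) Ry(pitch) Rx(roll)).
In Python, from workcell import monitor, cams, bot gives the robot as it stands.
- The arm moves only by the tool send_rows, never from a script. Its argument "series" is text: rows parted by semicolons, each of 7 numbers parted by spaces: the turn, a rotation vector about the tool's x, y, z in rad, then the shift along the tool's x, y, z in mm, then the opening, from 0 (shut) to 1 (fully open). In form: ax ay az tx ty tz claw; .... A call has 1 to 20 rows; each row is the pose to reach, as a shift and turn from the pose commanded when the call began, along the tool's axes at that moment; what a row does not reach only later rows make up. A row lasts 1/12 s, in which the tool goes at most 41.7 mm and 7.16 degrees, less where a joint would pass 70% of its speed; a pose out of reach is approached as far as the arm can. A call with a gripper value outside its range is refused whole. The fingers move at their own pace and stop on an object; "force" is the grip in N (left out, the last holds). Time passes only in rows, so rows that repeat a pose let the fingers close. It gives the time, the measured TCP pose, the force and the opening at its end, in the units of the state.
- monitor.observe(): the state, without advancing time (a new reading comes with each control period).
- cams.grab_frame(name): name is "side" or "top"; returns the picture (420x560x3 uint8, red, green, blue); there is no depth.
- cams.get_calibration(name): a dict with "mtx" (3x3 intrinsics, pixels), "k1" (the pictures are not rectified: a ray, as slopes to the right and down, at radius r is drawn at 1 + k1 r^2 times it, then the intrinsics apply), "origin" and "attitude" of the camera in the world. Camera axes: x right, y down, z forward; pixel columns grow to the right and rows downward; lengths in m; the calibration is good to about 2 mm. A picture is of the moment at which its call begins. get_calibration takes no time and is no camera call.
- bot.job_done(): hands the job in, once; it reports no verdict.
The state is a dict: "clock": time; "qpos": joint angles; "qd": joint speeds; "joint_efforts": joint torques, N m; "position": TCP position; "tool_rot": TCP orientation; "force": force on the tool from outside, world axes, zero at the start; "moment": the same for the moment, N m; "grip_width": finger opening in m.
Only numpy, scipy, OpenCV 4.12 (cv2) and the standard library are available. Lean on these libraries where they do the work, as an engineer would, in place of code of your own. Each camera call takes 0.05 s, during which the arm holds its last target.

## Working session

There is one attempt and no reset: what is moved stays moved. The work goes in short steps, Python scripts to look and compute and a tool call to move; the robot and the scene stay as the last step left them, time stands still between calls to the robot, and variables do not carry over. Pictures are saved under pics/ and viewed, and the job is handed in when it is done.

Besides the shell and the picture viewer there is one more tool, called after "Request:" by a JSON object that holds its "name" and its "arguments", one argument or row to a line. send_rows: Moves the arm, as the interface text tells. Its arguments: {"type":"object","properties":{"series":{"type":"string"},"force":{"type":"number"}},"required":["series"]}

```bash
mkdir -p pics; ls
python3 - <<'E'
from workcell import monitor, cams, bot
import cv2
print(monitor.observe())
for n in ("side","top"):
    im=cams.grab_frame(n); cv2.imwrite(f"pics/{n}0.png",im[:,:,::-1]); c=cams.get_calibration(n); print(n,c)
E
```

```text
pics
{'clock': 0.0, 'qpos': array([ 1.15779866,  0.52203909, -0.03633654,  1.60002296,  0.02118357,
        1.02111918, -0.1128398 ]), 'qd': array([ 0.00128778, -0.00027791,  0.00055396, -0.00091454, -0.00181599,
       -0.00033623, -0.00107751]), 'joint_efforts': array([ 1.43435277e-04, -9.27100968e+01,  1.97956681e+00, -3.69936025e+01,
        1.77951925e-02,  8.21324968e-03, -8.35857190e-05]), 'position': array([ 0.20991946, -0.58828541,  0.20970467]), 'tool_rot': array([-1.57086536e+00,  1.20226133e-03, -1.22804888e+00]), 'force': array([ 0.58887924,  0.82268274, -0.82926119]), 'moment': array([ 0.03584548, -0.03061385, -0.0238556 ]), 'grip_width': 0.0852724237586977}
side {'mtx': array([[423.10902047,   0.        , 287.02179551],
       [  0.        , 423.10902047, 217.10407604],
       [  0.        ,   0.        ,   1.        ]]), 'k1': -0.015407358503738193, 'origin': array([ 0.4637163 , -0.66354678,  0.78676315]), 'attitude': array([-2.37964368e+00, -1.94597989e-03, -1.15199272e-01])}
top {'mtx': array([[515.43339919,   0.        , 279.58122377],
       [  0.        , 515.43339919, 209.16900464],
       [  0.        ,   0.        ,   1.        ]]), 'k1': -0.1251745860811069, 'origin': array([0.29723016, 0.0234758 , 1.45004589]), 'attitude': array([-2.96136935e+00, -2.14596531e-03, -1.55740544e+00])}
```

View pics/side0.png

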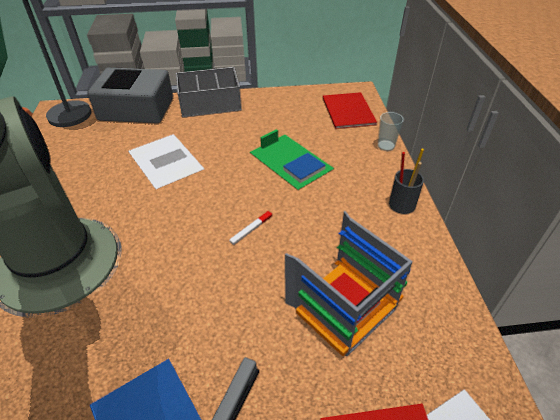

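View pics/top0.png

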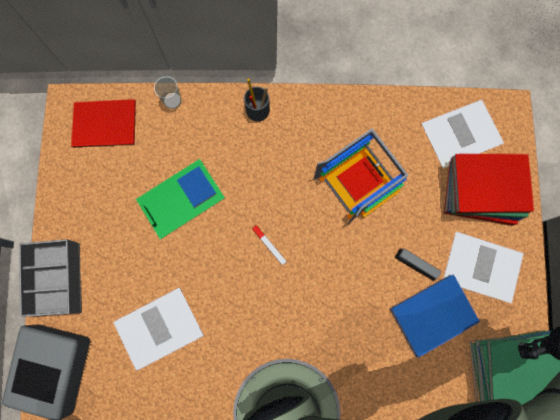

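The side view shows the green tray (grip plate at about (270,138), tail at about (310,178)) and the rack at about (345,290), with its mouth facing left. The top view shows the plate at (150,215), the tail at about (212,175), and the rack mouth at about (335,195). I'll enlarge both before measuring.

```bash
cat > h.py <<'E'
import numpy as np, cv2
from scipy.spatial.transform import Rotation as Rn
from workcell import monitor, cams, bot
C={n:cams.get_calibration(n) for n in("side","top")}
def Rc(n): return Rn.from_euler('xyz',C[n]['attitude']).as_matrix()
def ray(n,uv):
    c=C[n]; K=c['mtx']; d=np.array([c['k1'],0,0,0,0.])
    p=cv2.undistortPoints(np.array([[uv]],float),K,d)[0,0]
    return c['origin'], Rc(n)@np.array([p[0],p[1],1.])
def onz(n,uv,z):
    o,d=ray(n,uv); return o+d*(z-o[2])/d[2]
def proj(n,P):
    c=C[n]; X=(np.atleast_2d(P)-c['origin'])@Rc(n); 
    return cv2.projectPoints(X,np.zeros(3),np.zeros(3),c['mtx'],np.array([c['k1'],0,0,0,0.]))[0][:,0]
def tri(uv1,uv2):
    o1,d1=ray("side",uv1);o2,d2=ray("top",uv2)
    A=np.stack([d1,-d2],1);s=np.linalg.lstsq(A,o2-o1,rcond=None)[0]
    a=o1+d1*s[0];b=o2+d2*s[1];return (a+b)/2,np.linalg.norm(a-b)
E
python3 - <<'E'
import cv2
def crop(f,x,y,w,h,s,o):
    im=cv2.imread(f)[y:y+h,x:x+w]; cv2.imwrite(o,cv2.resize(im,None,fx=s,fy=s,interpolation=cv2.INTER_CUBIC))
crop("pics/side0.png",275,205,145,150,4,"pics/c1.png")
crop("pics/top0.png",305,120,110,110,5,"pics/c2.png")
crop("pics/side0.png",240,120,100,75,6,"pics/c3.png")
crop("pics/top0.png",130,150,105,95,6,"pics/c4.png")
E
```

```text
(no output)
```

View pics/c1.png

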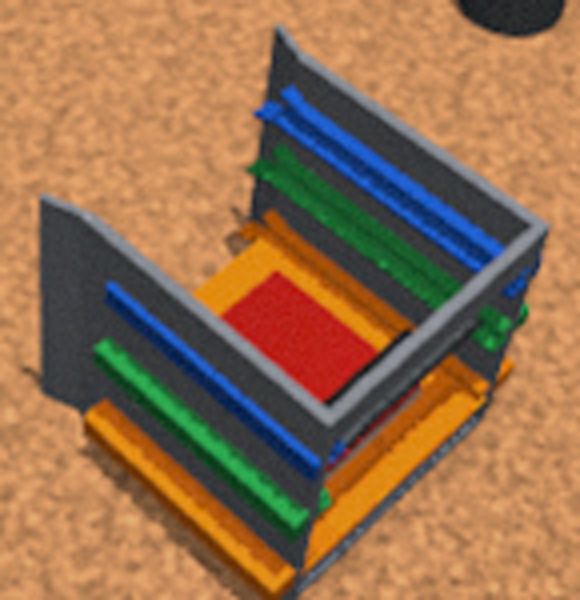

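View pics/c2.png

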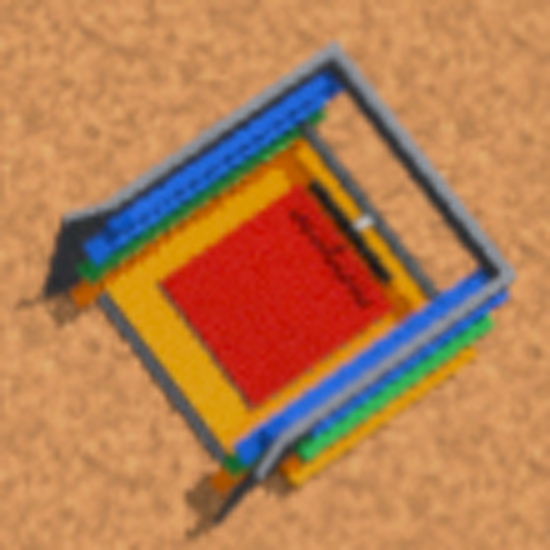

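View pics/c3.png

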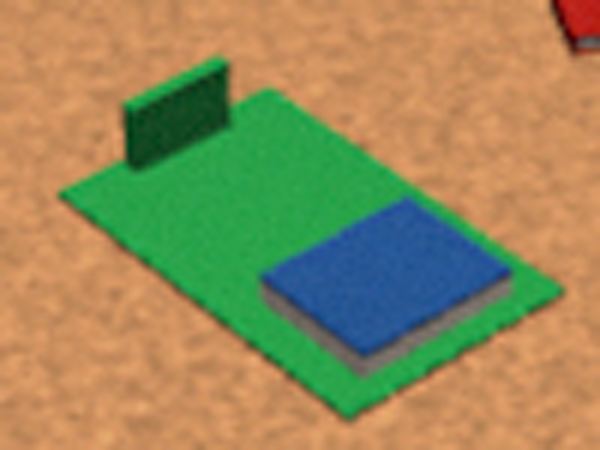

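View pics/c4.png

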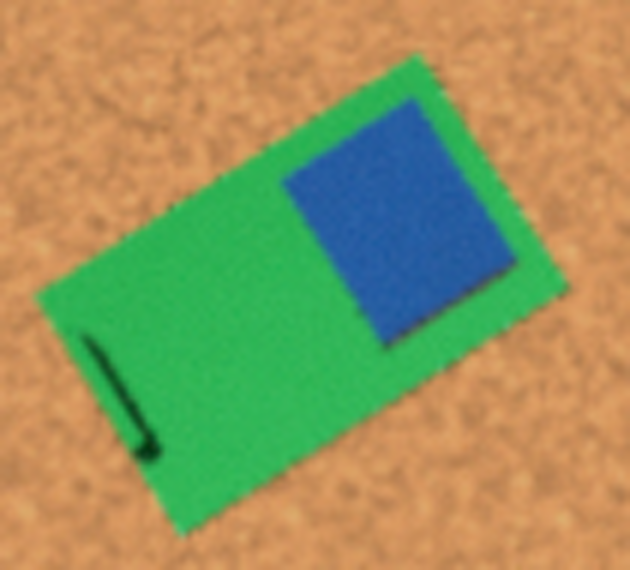

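The crops give readable rack rim corners: c1 (547,228) and (332,415), c2 (335,45) and (512,275). The tray's four corners are clear in c4. Next I'll compute tray pose and rack pose.

```bash
cat > m.py <<'E'
from h import *
def cv(p,x,y,s): return ((p[0]+.5)/s-.5+x,(p[1]+.5)/s-.5+y)
S=lambda p:cv(p,275,205,4); T=lambda p:cv(p,305,120,5)
np.set_printoptions(precision=4,suppress=True)
for nm,a,b in [("rearfar outer",(547,228),(335,45)),("rearnear outer",(330,420),(512,275)),("bendfar outer",(302,52),(112,205)),("bendnear outer",(92,215),(283,437))]:
    print(nm,*tri(S(a),T(b)), "z168 side",onz("side",S(a),.168)[:2],"top",onz("top",T(b),.168)[:2])
# tray
for n,f,th in(("side","pics/side0.png",0),("top","pics/top0.png",0)):
    im=cv2.imread(f); hsv=cv2.cvtColor(im,cv2.COLOR_BGR2HSV)
    m=((cv2.inRange(hsv,(50,90,40),(80,255,255)))|cv2.inRange(hsv,(100,90,40),(125,255,255)))
    x0,y0,x1,y1=(240,120,340,195) if n=="side" else(130,150,235,245)
    w=np.zeros_like(m);w[y0:y1,x0:x1]=m[y0:y1,x0:x1]
    w=cv2.morphologyEx(w,cv2.MORPH_CLOSE,np.ones((5,5)))
    c=max(cv2.findContours(w,cv2.RETR_EXTERNAL,cv2.CHAIN_APPROX_NONE)[0],key=cv2.contourArea)
    h=c[:,0].astype(float)
    if n=="top":
        P=np.array([onz(n,p,.004)[:2] for p in h]).astype(np.float32)*1000
        r=cv2.minAreaRect(P); print(n,r, cv2.boxPoints(r))
c4=lambda p:cv(p,130,150,6); c3=lambda p:cv(p,240,120,6)
t4=[onz("top",c4(p),.004)[:2] for p in((37,296),(417,53),(571,288),(182,536))]
s4=[onz("side",c3(p),.004)[:2] for p in((58,193),(268,88),(565,290),(348,415))]
print("top FL TL TR FR\n",np.array(t4));print("side FR,FL,TL,TR\n",np.array(s4))
# grip top edges z=.044
print("plate top side view", [onz("side",c3(p),.044)[:2] for p in((125,105),(228,62))])
E
python3 m.py
```

```text
rearfar outer [ 0.7485 -0.2147  0.1669] 0.001511198965685913 z168 side [ 0.7472 -0.2156] top [ 0.7489 -0.2146]
rearnear outer [ 0.6252 -0.3037  0.169 ] 0.0012750205491281724 z168 side [ 0.6248 -0.3032] top [ 0.6261 -0.304 ]
bendfar outer [ 0.6585 -0.0963  0.1716] 0.0006201451333691219 z168 side [ 0.6593 -0.0931] top [ 0.6598 -0.0967]
bendnear outer [ 0.5399 -0.1835  0.1669] 0.0007667567965871551 z168 side [ 0.5401 -0.1842] top [ 0.5393 -0.1833]
top ((589.2221069335938, 311.86395263671875), (138.95138549804688, 219.53530883789062), 34.15373992919922) [[470.1034 363.6957]
 [593.3538 182.0227]
 [708.3408 260.0322]
 [585.0904 441.7052]]
top FL TL TR FR
 [[0.5851 0.4398]
 [0.7079 0.2606]
 [0.5923 0.1815]
 [0.4701 0.3627]]
side FR,FL,TL,TR
 [[0.4696 0.3602]
 [0.5838 0.4372]
 [0.7072 0.2574]
 [0.5921 0.1813]]
plate top side view [array([0.506 , 0.3747]), array([0.5601, 0.4054])]
```

Both views agree to about 2 mm. The rack rim comes out near z=0.168 as it should, and the tray measures 219.5 x 139. Now the rail height, using the orange strip (28 mm known) as a reference, and a refined rack yaw.

```bash
cat > r.py <<'E'
from h import *
np.set_printoptions(precision=4,suppress=True)
im=cv2.imread("pics/side0.png"); hsv=cv2.cvtColor(im,cv2.COLOR_BGR2HSV)
yaw=np.radians(-54.); ex=np.array([np.cos(yaw),np.sin(yaw),0]); ey=np.array([-ex[1],ex[0],0]); c=np.array([.6432,-.1996,0])
def onplane(uv,yr):
    o,d=ray("side",uv); s=(yr-(o-c)@ey)/(d@ey); P=o+s*d; return (P-c)@ex,P[2]
poly=np.array([(293,270),(362,335),(350,360),(285,310)])  # near cheek
reg=np.zeros(im.shape[:2],np.uint8); cv2.fillPoly(reg,[poly],255)
rng={"blue":((100,120,70),(125,255,255)),"green":((50,120,60),(85,255,255)),"orange":((8,200,120),(24,255,255))}
for k,(a,b) in rng.items():
    m=cv2.inRange(hsv,a,b)&reg
    n,l,st,_=cv2.connectedComponentsWithStats(m); i=1+np.argmax(st[1:,4]); m=l==i
    ys,xs=np.nonzero(m); print(k,st[i])
    for yr in(-.078,-.082):
        top=[];bot=[]
        for x in range(xs.min()+6,xs.max()-8,3):
            v=ys[xs==x]; top.append((*onplane((x,v.min()-.5),yr),)); bot.append((*onplane((x,v.max()+.5),yr),))
        top=np.array(top);bot=np.array(bot)
        print(yr,"top z",np.median(top[:,1]),"bot z",np.median(bot[:,1]),"slope",np.polyfit(*top.T,1)[0],np.polyfit(*bot.T,1)[0],"xr",top[0,0],top[-1,0])
# rim yaw from lines in top view
g=cv2.cvtColor(cv2.imread("pics/top0.png"),cv2.COLOR_BGR2HSV)
T=lambda p:((p[0]+.5)/5-.5+305,(p[1]+.5)/5-.5+120)
mask=((g[...,1]<60)).astype(np.uint8)*255
cv2.imwrite("pics/mask.png",cv2.resize(mask[120:230,305:415],None,fx=5,fy=5,interpolation=0))
E
python3 r.py
```

```text
blue [301 278  45  42  94]
-0.078 top z 0.12360602891719646 bot z 0.11693397550154766 slope -0.09036647740454294 0.015183023835612205 xr -0.04241398480164537 0.02768632012314502
-0.082 top z 0.13141002490070014 bot z 0.12481648783739552 slope -0.09036647740454297 0.01518302383561275 xr -0.038739362450405185 0.030536005997109508
green [298 290  54  50 522]
-0.078 top z 0.09293058086541617 bot z 0.059019709074198734 slope 0.022243100057478846 -0.0015655558170183728 xr -0.048992263635462316 0.04569598455188532
-0.082 top z 0.10109556381012985 bot z 0.06758375326617538 slope 0.022243100057479696 -0.001565555817019178 xr -0.045240228465925104 0.048333733699658626
orange [296 305  53  49 529]
-0.078 top z 0.03498420635772048 bot z -0.004747153833968176 slope 0.005776949945132333 0.007786565813363212 xr -0.05227858663081761 0.04777959604857405
-0.082 top z 0.0438310990046612 bot z 0.00456729524299182 slope 0.0057769499451326475 0.007786565813363146 xr -0.04848787819562351 0.05039282537250446
```

View pics/mask.png

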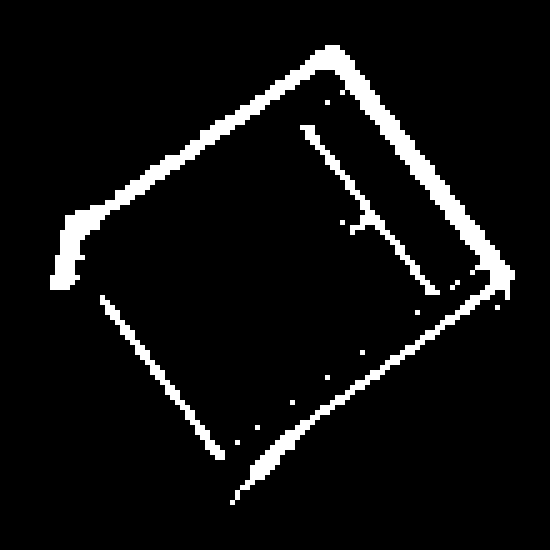

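Run:
```python
import cv2
def crop(f,x,y,w,h,s,o):
    im=cv2.imread(f)[y:y+h,x:x+w]; cv2.imwrite(o,cv2.resize(im,None,fx=s,fy=s,interpolation=cv2.INTER_NEAREST))
crop("pics/side0.png",283,265,80,95,6,"pics/d1.png")
crop("pics/side0.png",330,210,80,90,6,"pics/d2.png")
```

```text
(no output)
```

View pics/d1.png

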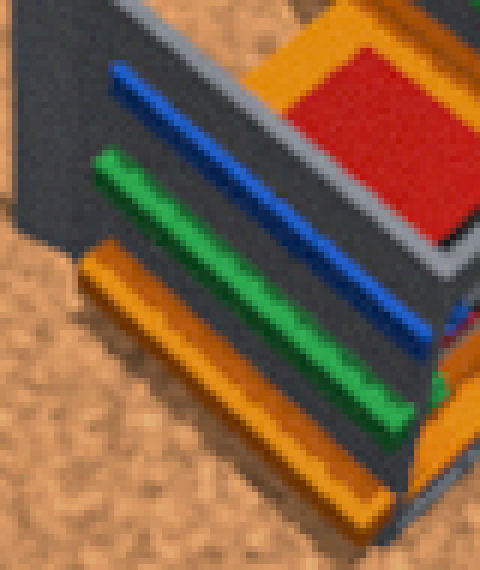

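View pics/d2.png

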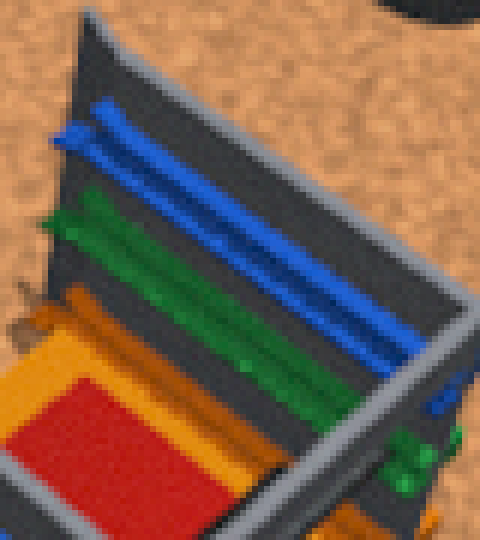

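```bash
cat > r2.py <<'E'
from h import *
np.set_printoptions(precision=4,suppress=True)
yaw=np.radians(-54.); ex=np.array([np.cos(yaw),np.sin(yaw),0]); ey=np.array([-ex[1],ex[0],0]); c=np.array([.6432,-.1996,0])
def onp(cam,uv,yr):
    o,d=ray(cam,uv); s=(yr-(o-c)@ey)/(d@ey); P=o+s*d; return np.array([(P-c)@ex,P[2]])
D1=lambda p:((p[0]+.5)/6-.5+283,(p[1]+.5)/6-.5+265); D2=lambda p:((p[0]+.5)/6-.5+330,(p[1]+.5)/6-.5+210)
if __name__=="__main__":
  print("near outer strip inner-top edge")
  for k,a,b in(("blue",(125,62),(435,330)),("green",(112,150),(413,408)),("orange",(110,240),(397,492))): print(k,onp("side",D1(a),-.078),onp("side",D1(b),-.078))
  print("far lip top edge at cheek")
  for k,a,b in(("blue",(105,98),(425,340)),("green",(95,188),(358,398)),("orange",(77,287),(292,458))): print(k,onp("side",D2(a),.072),onp("side",D2(b),.072))
  print("far ledge inner lower edge (y=60)")
  for k,a,b in(("blue",(80,148),(385,375)),("green",(70,232),(325,428))): print(k,onp("side",D2(a),.06),onp("side",D2(b),.06))
  for k,a in(("rim far bend",(125,52)),("rim far rear",(470,300))): print(k,onp("side",D2(a),.072))
E
python3 r2.py
```

```text
near outer strip inner-top edge
blue [-0.0527  0.1404] [0.0748 0.1404]
green [-0.0565  0.0878] [0.0735 0.0932]
orange [-0.0555  0.0344] [0.0746 0.041 ]
far lip top edge at cheek
blue [-0.0784  0.1445] [0.0579 0.1406]
green [-0.0767  0.0985] [0.0418 0.0929]
orange [-0.0778  0.0407] [0.0245 0.0394]
far ledge inner lower edge (y=60)
blue [-0.077  0.129] [0.0539 0.1291]
green [-0.076   0.0844] [0.0392 0.0845]
rim far bend [-0.0732  0.1715]
rim far rear [0.0677 0.1704]
```

Estimates for the green ledge so far range from 81 to 85 mm. I'll rectify the two cheek planes to read the edges better, checking against the known rim (168) and the orange pair (28).

```bash
cat > r3.py <<'E'
from r2 import *
im=cv2.imread("pics/side0.png")
out=[]
for yr in(-.078,.072):
    xs=np.arange(-.1,.085,.0005); zs=np.arange(.18,-.01,-.0005)
    X,Z=np.meshgrid(xs,zs); P=c+X[...,None]*ex+yr*ey+Z[...,None]*np.array([0,0,1.])
    uv=proj("side",P.reshape(-1,3)).reshape(*X.shape,2).astype(np.float32)
    w=cv2.remap(im,uv[...,0],uv[...,1],cv2.INTER_LINEAR); out.append(w)
    sel=(xs>-.045)&(xs<(.06 if yr<0 else .03)); prof=w[:,sel].mean(1)
    np.save(f"/tmp/p{yr}.npy",prof)
    print(yr); 
    for z,p in list(zip(zs,prof))[::4]: print("%.0f:%d/%d/%d"%(z*1000,*p[::-1]),end=" ")
    print()
for w in out:
    for z in range(0,180,10): cv2.line(w,(0,int((180-z)*2)),(6 if z%50 else 14,int((180-z)*2)),(255,255,255),1)
cv2.imwrite("pics/rect.png",np.hstack(out))
E
python3 r3.py
```

```text
-0.078
180:190/102/71 178:174/118/103 176:154/133/131 174:141/141/146 172:137/142/150 170:132/136/143 168:115/118/125 166:89/91/96 164:66/68/71 162:55/57/60 160:55/56/59 158:55/57/60 156:56/58/60 154:56/58/61 152:56/58/61 150:57/58/61 148:57/58/60 146:57/57/59 144:57/58/60 142:55/61/76 140:50/69/113 138:43/82/157 136:35/91/189 134:31/91/194 132:26/80/173 130:20/63/135 128:14/46/101 126:10/37/83 124:9/36/80 122:11/37/81 120:17/39/80 118:28/44/75 116:41/49/68 114:50/54/62 112:54/56/59 110:56/57/59 108:56/57/59 106:55/57/59 104:55/56/59 102:56/56/60 100:56/56/60 98:55/58/60 96:53/64/59 94:48/76/57 92:40/89/54 90:34/103/53 88:32/118/56 86:35/134/63 84:39/150/71 82:43/162/76 80:44/167/79 78:45/167/79 76:43/162/76 74:39/147/69 72:31/124/58 70:24/97/45 68:18/75/34 66:14/65/29 64:14/63/28 62:17/64/31 60:25/63/36 58:35/61/43 56:44/59/51 54:50/57/56 52:53/56/58 50:54/55/59 48:53/55/58 46:52/55/59 44:52/55/59 42:58/56/57 40:74/59/53 38:99/64/45 36:125/70/34 34:146/76/23 32:159/80/15 30:168/83/12 28:173/85/12 26:177/87/13 24:179/88/14 22:180/89/14 20:184/94/15 18:192/103/16 16:203/116/17 14:214/
[... 705 characters left out ...]
/57/59 100:56/57/60 98:54/60/59 96:48/69/56 94:37/82/50 92:27/90/45 90:23/94/43 88:23/94/43 86:23/92/43 84:22/87/40 82:20/82/38 80:21/83/38 78:22/88/41 76:23/93/43 74:24/97/44 72:25/101/46 70:26/105/48 68:27/108/49 66:28/104/48 64:32/90/48 62:39/71/49 60:48/59/54 58:53/56/58 56:55/55/60 54:55/55/59 52:54/55/59 50:53/55/59 48:53/56/59 46:53/56/60 44:56/57/61 42:69/60/58 40:95/66/51 38:124/72/40 36:145/78/28 34:155/81/21 32:156/82/20 30:154/81/21 28:149/80/22 26:141/77/23 24:137/76/25 22:141/78/27 20:149/82/27 18:156/86/28 16:164/93/30 14:175/104/32 12:186/116/34 10:192/124/36 8:193/128/36 6:192/128/36 4:191/127/36 2:189/124/36 -0:185/116/38 -2:178/100/40 -4:170/79/43 -6:162/59/44 -8:158/48/44
```

View pics/rect.png

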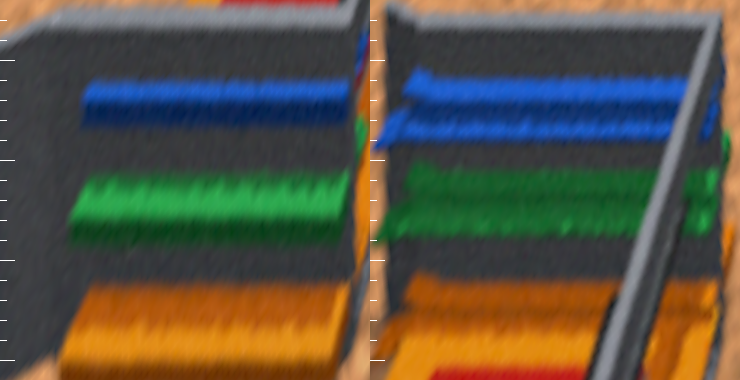

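The rail height now agrees: far cheek lip tops give 28+55.7 = 84 mm, rim down gives 84 mm, and near strips give about 84.5 mm. Next is the rack yaw and lateral centre from the rim in the top view.

```bash
cat > y.py <<'E'
from h import *
np.set_printoptions(precision=4,suppress=True)
hsv=cv2.cvtColor(cv2.imread("pics/top0.png"),cv2.COLOR_BGR2HSV)
m=hsv[...,1]<60
ys,xs=np.nonzero(m)
yaw=np.radians(-54.); ex=np.array([np.cos(yaw),np.sin(yaw)]); ey=np.array([-ex[1],ex[0]]); c=np.array([.6432,-.1996])
q=[]
for x,y in zip(xs,ys):
    if 305<x<415 and 120<y<230:
        p=onz("top",(x,y),.168)[:2]-c; q.append((p@ex,p@ey))
q=np.array(q)
for s in(1,-1):
    k=(abs(q[:,1]-s*.075)<.007)&(abs(q[:,0])<.06); f=np.polyfit(q[k,0],q[k,1],1); print(s,k.sum(),"dyaw deg",np.degrees(f[0]),"y",f[1], q[k,1].std())
k=(abs(q[:,0]-.073)<.009)&(abs(q[:,1])<.06); f=np.polyfit(q[k,1],q[k,0],1); print("rear",k.sum(),"dyaw",-np.degrees(f[0]),"x",f[1],q[k,0].min(),q[k,0].max())
E
python3 y.py
```

```text
1 126 dyaw deg 0.035600138587610144 y 0.07450572080213563 0.00218015881603069
-1 76 dyaw deg 0.42833187857835825 y -0.0753037792111243 0.001285458046713507
rear 176 dyaw 0.06851337598224923 x 0.0704626819803558 0.06523598745377701 0.07575600352968763
```

Rack yaw is about -53.9°, and the rim's rear face sits at +75.7 mm where 75 is expected. Now a helper that converts targets into tool-axis shifts.

```bash
cat > mv.py <<'E'
from h import *
np.set_printoptions(precision=4,suppress=True)
def T(p,yaw,pitch=0): return np.array(p,float),Rn.from_euler('xyz',[-np.pi/2,0,yaw])
def rel(a,b):
    p0,r0=a;p1,r1=b
    return (r0.inv()*r1).as_rotvec().round(4), (r0.inv().apply(p1-p0)*1000).round(1)
YR=np.radians(-53.9); ex=np.array([np.cos(YR),np.sin(YR),0]); M=np.array([.5990,-.1392,0])
YT=np.radians(-55.85)
G=np.array([.5332,.3942,0])
def rk(s,z): return M+ex*(s-.210)+np.array([0,0,z])   # TCP when tail is s past the mouth
E
python3 - <<'E'
from mv import *
s=T([.21,-.589,.21],-1.228)
a=T([.45,-.15,.33],-1.10); b=T(G+[0,0,.33],YT);
for t in(a,b): print(*rel(s,t))
print(*rel(b,T(G+[0,0,.022],YT)))
E
```

```text
[-0.    -0.128  0.   ] [-332.8 -120.   373.6]
[-0.     -0.2532  0.    ] [-817.4 -120.   634.9]
[0. 0. 0.] [ -0. 308.   0.]
```

Request:
{"name": "send_rows", "arguments": {
  "series": "0 0 0 0 -40 0 1;0 -0.128 0 -333 -120 374 1;0 -0.128 0 -333 -120 374 1;0 -0.128 0 -333 -120 374 1;0 -0.128 0 -333 -120 374 1;0 -0.128 0 -333 -120 374 1;0 -0.128 0 -333 -120 374 1;0 -0.128 0 -333 -120 374 1;0 -0.128 0 -333 -120 374 1;0 -0.128 0 -333 -120 374 1;0 -0.128 0 -333 -120 374 1;0 -0.128 0 -333 -120 374 1;0 -0.128 0 -333 -120 374 1;0 -0.128 0 -333 -120 374 1;0 -0.128 0 -333 -120 374 1;0 -0.128 0 -333 -120 374 1;0 -0.128 0 -333 -120 374 1;0 -0.128 0 -333 -120 374 1",
  "force": 80
}}

```text
clock: 1.6
position: [0.4498, -0.1503, 0.3301]
tool_rot: [-1.571, 0.0, -1.102]
force: [0.1, -0.6, -0.3]
grip_width: 0.0854
```

Run:
```python
from mv import *
a=T([.45,-.15,.33],-1.10)
for t in(T(G+[0,0,.33],YT),T(G+[0,0,.10],YT)): print(*rel(a,t))
```

```text
[-0.     -0.1252 -0.    ] [-447.3    0.   321. ]
[-0.     -0.1252 -0.    ] [-447.3  230.   321. ]
```

Request:
{"name": "send_rows", "arguments": {
  "series": "0 -0.1252 0 -447.3 0 321 1;0 -0.1252 0 -447.3 0 321 1;0 -0.1252 0 -447.3 0 321 1;0 -0.1252 0 -447.3 0 321 1;0 -0.1252 0 -447.3 0 321 1;0 -0.1252 0 -447.3 0 321 1;0 -0.1252 0 -447.3 0 321 1;0 -0.1252 0 -447.3 0 321 1;0 -0.1252 0 -447.3 0 321 1;0 -0.1252 0 -447.3 0 321 1;0 -0.1252 0 -447.3 0 321 1;0 -0.1252 0 -447.3 0 321 1;0 -0.1252 0 -447.3 0 321 1;0 -0.1252 0 -447.3 0 321 1;0 -0.1252 0 -447.3 0 321 1;0 -0.1252 0 -447.3 0 321 1;0 -0.1252 0 -447.3 0 321 1;0 -0.1252 0 -447.3 0 321 1"
}}

```text
clock: 3.1
position: [0.5343, 0.3932, 0.3306]
tool_rot: [-1.571, -0.001, -0.977]
force: [-0.3, -0.4, -0.3]
grip_width: 0.0853
```

Request:
{"name": "send_rows", "arguments": {
  "series": "0 0 0 0 40 0 1;0 0 0 0 80 0 1;0 0 0 0 120 0 1;0 0 0 0 160 0 1;0 0 0 0 200 0 1;0 0 0 0 230 0 1;0 0 0 0 240 0 1;0 0 0 0 240 0 1;0 0 0 0 240 0 1"
}}

```text
clock: 3.85
position: [0.5344, 0.3949, 0.0919]
tool_rot: [-1.569, 0.0, -0.976]
force: [0.0, 0.2, 0.2]
grip_width: 0.0854
```

Run:
```python
from mv import *
print(monitor.observe()['position'],monitor.observe()['qpos'])
o=[]
for n,(x,y,w,h) in (("side",(220,80,130,120)),("top",(90,130,150,120))):
    im=cams.grab_frame(n)[:,:,::-1]; cv2.imwrite(f"pics/{n}1.png",im); o.append(cv2.resize(im[y:y+h,x:x+w],(390,360),interpolation=2))
cv2.imwrite("pics/g1.png",np.hstack(o))
```

```text
[0.5344 0.3949 0.0919] [-0.408   0.7597 -0.5081  1.564   0.4313  0.9301 -2.0354]
```

View pics/g1.png

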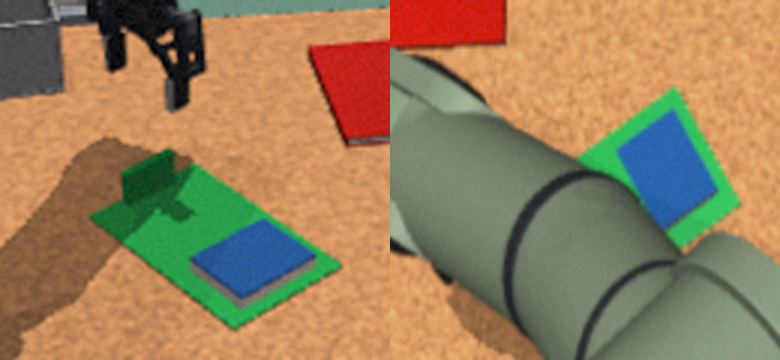

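The side view shows the open fingers above the plate, lined up along the tray, with nothing in the way. In the top view the arm hides the plate. I'll descend and close.

Request:
{"name": "send_rows", "arguments": {
  "series": "0 0 0 0 30 0 1;0 0 0 0 50 0 1;0 0 0 0 60 0 1;0 0 0 0 68 0 1;0 0 0 0 68 0 1;0 0 0 0 68 0 1;0 0 0 0 68 0 0.5;0 0 0 0 68 0 0.3;0 0 0 0 68 0 0.2;0 0 0 0 68 0 0.1;0 0 0 0 68 0 0;0 0 0 0 68 0 0;0 0 0 0 68 0 0;0 0 0 0 68 0 0;0 0 0 0 68 0 0;0 0 0 0 68 0 0;0 0 0 0 68 0 0;0 0 0 0 68 0 0",
  "force": 80
}}

```text
clock: 5.45
position: [0.5335, 0.3959, 0.0231]
tool_rot: [-1.57, 0.001, -0.974]
force: [-3.3, 1.0, 11.2]
grip_width: 0.0004
```

The jaws shut to 0 and an upward force of 11 N shows. Checking before anything else moves.

```bash
cat > look.py <<'E'
import sys
from mv import *
k=sys.argv[1]; s=list(map(int,sys.argv[2].split(','))); t=list(map(int,sys.argv[3].split(',')))
st=monitor.observe(); print(st['clock'],st['position'],st['tool_rot'],st['force'],st['grip_width'])
o=[]
for n,(x,y,w,h) in (("side",s),("top",t)):
    im=cams.grab_frame(n)[:,:,::-1]; cv2.imwrite(f"pics/{n}{k}.png",im); o.append(cv2.resize(im[y:y+h,x:x+w],(390,int(390*h/w)),interpolation=2))
H=max(a.shape[0] for a in o); o=[np.pad(a,((0,H-a.shape[0]),(0,0),(0,0))) for a in o]
cv2.imwrite(f"pics/g{k}.png",np.hstack(o))
E
python3 look.py 2 240,100,100,95 90,130,150,120
```

```text
5.45 [0.5335 0.3959 0.0231] [-1.5697  0.0009 -0.9744] [-3.2703  0.9613 11.2261] 0.0003773925092844963
```

View pics/g2.png

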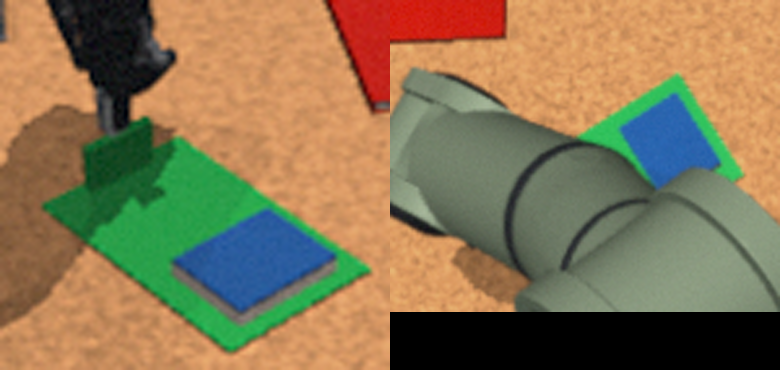

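Run:
```python
from mv import *
et=np.array([np.cos(YT),np.sin(YT),0]);ey=np.array([-et[1],et[0],0])
p=np.array([.5344,.3949,.0919])
print("img1 tips rear,front:",((proj("side",[p+et*.0427+[0,0,.002],p-et*.0427+[0,0,.002]])-[220,80])*3).round(0))
g=np.array([.5332,.3944,0])
c=[g+a*et*.005+b*ey*.032+[0,0,z] for z in(.004,.044) for a in(-1,1) for b in(-1,1)]
print("plate in c3:",((proj("side",c)-[240,120])*6).round(0))
p=np.array([.5335,.3959,.0231]); print("tip in g2",((proj("side",[p-[0,0,.011],p,p+[0,0,.021]])-[240,100])*3.9).round(0))
```

```text
img1 tips rear,front: [[175. 134.]
 [120.  96.]]
plate in c3: [[121. 161.]
 [218. 112.]
 [133. 170.]
 [231. 121.]
 [118.  96.]
 [217.  47.]
 [130. 105.]
 [230.  56.]]
tip in g2 [[115. 160.]
 [114. 148.]
 [113. 126.]]
```

Run:
```python
import cv2
im=cv2.imread("pics/side2.png")[70:170,240:320]; cv2.imwrite("pics/e2.png",cv2.resize(im,None,fx=6,fy=6,interpolation=2))
```

```text
(no output)
```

View pics/e2.png

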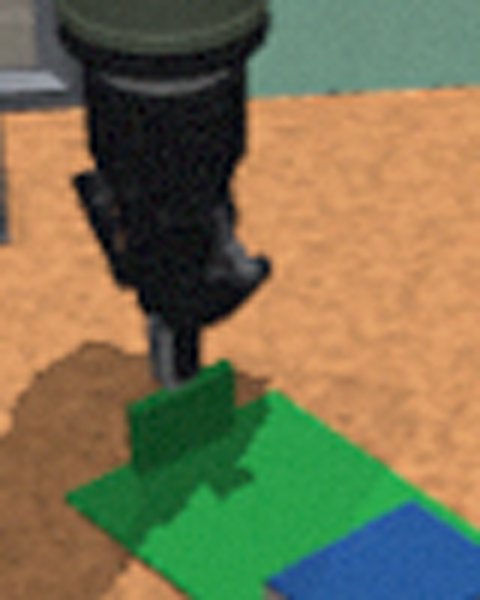

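The fingertips appear about 7–10 px higher in the side view than the reported TCP predicts, as if they sit on the plate's top edge. I'll lift and measure that offset.

Request:
{"name": "send_rows", "arguments": {
  "series": "0 0 0 0 -20 0 0;0 0 0 0 -50 0 0;0 0 0 0 -80 0 0;0 0 0 0 -80 0 0;0 0 0 0 -80 0 0;0 0 0 0 -80 0 0"
}}

```text
clock: 6.05
position: [0.5335, 0.3947, 0.102]
tool_rot: [-1.571, -0.0, -0.975]
force: [-0.0, 0.1, -0.6]
grip_width: 0.0002
```

Run:
```python
from mv import *
st=monitor.observe(); p=st['position']; print(p,st['tool_rot'],st['force'],st['grip_width'])
im=cams.grab_frame("side")[:,:,::-1]; cv2.imwrite("pics/side3.png",im)
t=im[40:190,220:350].copy(); t=cv2.resize(t,None,fx=4,fy=4,interpolation=2)
for z,c in((-.011,(0,0,255)),(0,(255,255,0)),(.062,(0,255,255))):
    u=proj("side",[p+[0,0,z]])[0]; print(z,u); cv2.circle(t,tuple(((u-[220,40])*4).astype(int).tolist()),4,c,1)
a=t
p0=np.array([.2099,-.5883,.2097])
im=cv2.imread("pics/top0.png"); x,y=470,310
t=cv2.resize(im[y:y+110,x:x+90],None,fx=5,fy=5,interpolation=2)
for z,c in((-.011,(0,0,255)),(.062,(0,255,255)),(.15,(255,255,255))):
    u=proj("top",[p0+[0,0,z]])[0]; print("top",u); cv2.circle(t,tuple(((u-[x,y])*5).astype(int).tolist()),4,c,1)
cv2.imwrite("pics/f3.png",a);cv2.imwrite("pics/f3t.png",t)
```

```text
[0.5335 0.3947 0.102 ] [-1.5711 -0.0002 -0.9749] [-0.0344  0.1487 -0.5759] 0.00015734234252246616
-0.011 [268.6452 119.1457]
0 [268.5344 115.8986]
0.062 [267.8828  96.7911]
top [527.1095 338.867 ]
top [541.516  340.7432]
top [561.1231 343.2465]
```

View pics/f3.png

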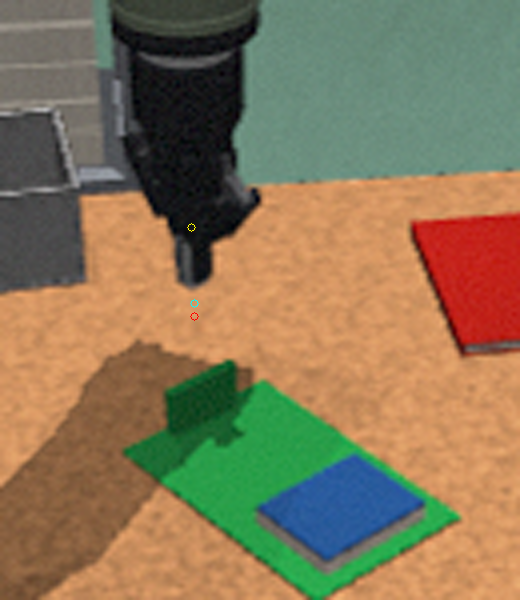

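View pics/f3t.png

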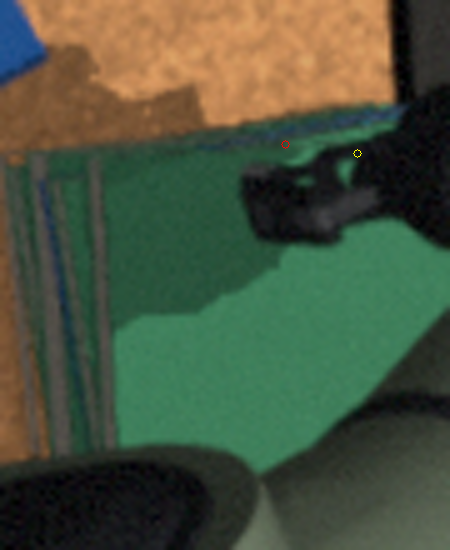

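Run:
```python
from mv import *
im=cv2.imread("pics/top0.png"); x,y=490,310
t=cv2.resize(im[y:y+75,x:x+70],None,fx=8,fy=8,interpolation=2); t=np.clip(t.astype(float)*2.2,0,255).astype(np.uint8)
p0=np.array([.2099,-.5883,.2097]);R=Rn.from_euler('xyz',[-np.pi/2,0,-1.228]).as_matrix()
for s,c in((1,(0,0,255)),(-1,(0,255,255))):
  for a in(.0425,.057):
    for b in(-.011,.011):
        u=proj("top",[p0+R@np.array([s*a,-.002,b])])[0]; cv2.circle(t,tuple(((u-[x,y])*8).astype(int).tolist()),4,c,2)
# gripper body front corners
for a in(-.038,.038):
  for b in(-.0425,.0425):
    for q in((a,b),(b,a)):
      u=proj("top",[p0+R@np.array([q[0],-.062,q[1]])])[0]; cv2.circle(t,tuple(((u-[x,y])*8).astype(int).tolist()),3,(255,255,255),1)
cv2.imwrite("pics/f4.png",t)
```

```text
(no output)
```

View pics/f4.png

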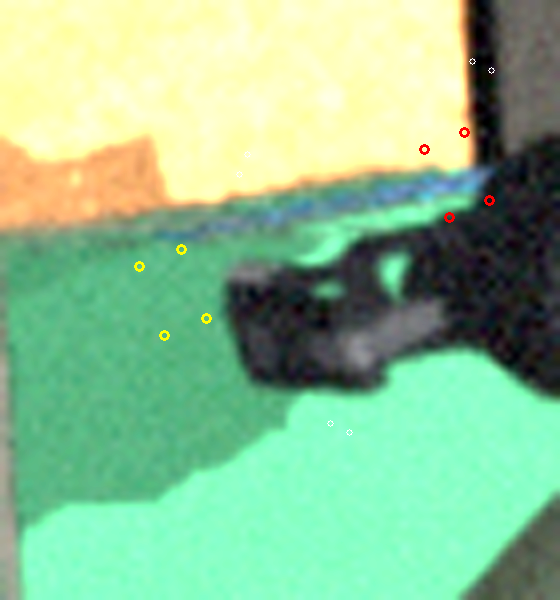

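Run:
```python
from mv import *
for z in (0,.05,.1): print(proj("top",[[0,0,z]]),proj("side",[[0,0,z]]))
for n in("side","top"):
    im=cv2.imread(f"pics/{n}3.png" if n=="side" else "pics/top0.png").copy()
    for k in range(0,360,10):
        a=np.radians(k)
        u=proj(n,[[.1*np.cos(a),.1*np.sin(a),0.02]])[0]
        if abs(u).max()<2000: cv2.circle(im,tuple(u.astype(int).tolist()),1,(255,0,255),-1)
    cv2.imwrite(f"pics/b_{n}.png",im)
```

```text
[[285.6051 412.3796]] [[ 57.2285 261.5229]]
[[285.8645 416.3344]] [[ 48.5897 247.9138]]
[[286.1432 420.5823]] [[ 39.2853 233.2352]]
```

View pics/b_side.png

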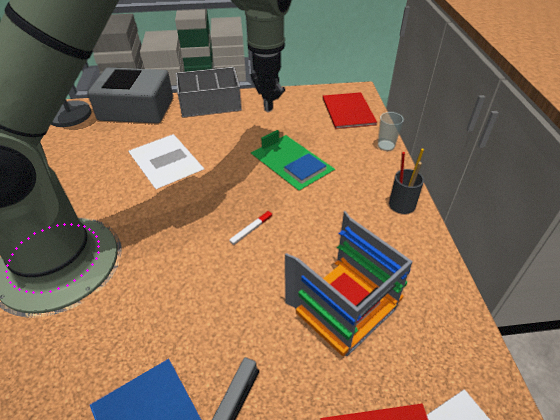

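View pics/b_top.png

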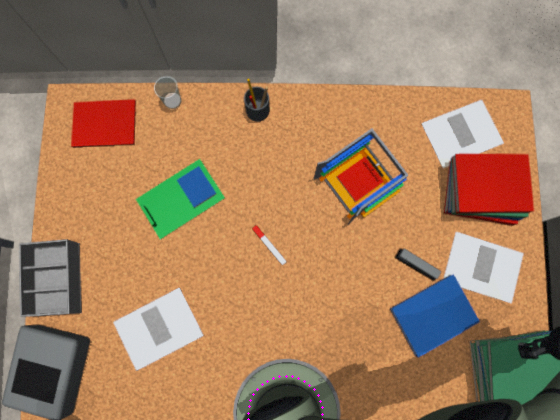

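Tip appearance and reported TCP disagree. The clean test is to touch the bare table in front of the tray with the closed fingers: contact gives tip height, and the picture gives its xy.

Request:
{"name": "send_rows", "arguments": {
  "series": "0 0 0 -40 0 0 0;0 0 0 -80 0 0 0;0 0 0 -90 0 0 0;0 0 0 -90 30 0 0;0 0 0 -90 60 0 0;0 0 0 -90 70 0 0;0 0 0 -90 70 0 0;0 0 0 -90 70 0 0"
}}

```text
clock: 6.77
position: [0.483, 0.4693, 0.0323]
tool_rot: [-1.572, 0.0, -0.975]
force: [0.4, 0.0, 1.2]
grip_width: -0.0001
```

```bash
cat > tip.py <<'E'
import sys
from mv import *
st=monitor.observe(); p=st['position']; print(st['clock'],p,st['tool_rot'],st['force'],st['grip_width'])
im=cams.grab_frame("side")[:,:,::-1]; cv2.imwrite(f"pics/side{sys.argv[1]}.png",im)
u=proj("side",[p+[0,0,-.011]])[0]; print("pred tip",u)
x,y=int(u[0])-50,int(u[1])-60; t=cv2.resize(im[y:y+100,x:x+100],None,fx=6,fy=6,interpolation=2); print("crop",x,y)
cv2.circle(t,tuple(((u-[x,y])*6).astype(int).tolist()),4,(0,0,255),1); cv2.imwrite(f"pics/tip{sys.argv[1]}.png",t)
E
python3 tip.py 4
```

```text
6.7667 [0.483  0.4693 0.0323] [-1.5718  0.0001 -0.9749] [0.358  0.0178 1.1821] -0.0001247778974205878
pred tip [251.2858 125.8532]
crop 201 65
```

View pics/tip4.png

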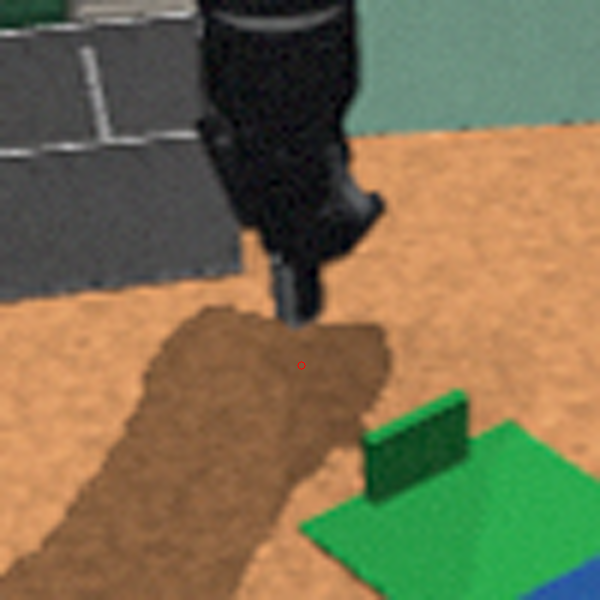

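The tip appears at crop (298,325), 6–7 px above the prediction at (301,366). Lowering to the table in small steps.

Request:
{"name": "send_rows", "arguments": {
  "series": "0 0 0 0 5 0 0;0 0 0 0 10 0 0;0 0 0 0 14 0 0;0 0 0 0 14 0 0;0 0 0 0 14 0 0"
}}

```text
clock: 7.23
position: [0.483, 0.4693, 0.0182]
tool_rot: [-1.571, -0.0, -0.975]
force: [-0.1, -0.7, 0.4]
grip_width: 0.0
```

Request:
{"name": "send_rows", "arguments": {
  "series": "0 0 0 0 2 0 0;0 0 0 0 4 0 0;0 0 0 0 4 0 0;0 0 0 0 4 0 0"
}}

```text
clock: 7.57
position: [0.483, 0.4694, 0.0142]
tool_rot: [-1.571, 0.0, -0.975]
force: [-0.4, -1.1, -0.1]
grip_width: 0.0002
```

```bash
python3 tip.py 5
```

```text
7.5667 [0.483  0.4694 0.0142] [-1.5709  0.     -0.9748] [-0.3619 -1.0797 -0.1315] 0.0001865347402942682
pred tip [251.64   130.6426]
crop 201 70
```

View pics/tip5.png

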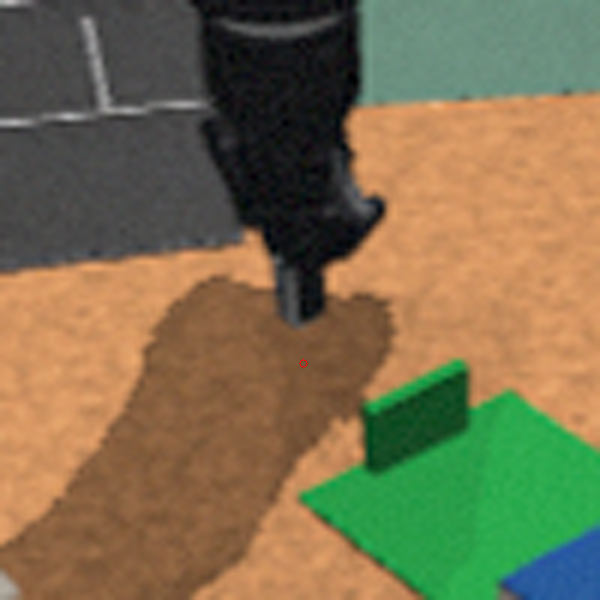

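Request:
{"name": "send_rows", "arguments": {
  "series": "0 0 0 0 1 0 0;0 0 0 0 2 0 0;0 0 0 0 2 0 0"
}}

```text
clock: 7.87
position: [0.483, 0.4693, 0.0121]
tool_rot: [-1.571, -0.0, -0.975]
force: [-1.0, 0.3, 0.1]
grip_width: 0.0002
```

Request:
{"name": "send_rows", "arguments": {
  "series": "0 0 0 0 1 0 0;0 0 0 0 2 0 0;0 0 0 0 2 0 0"
}}

```text
clock: 8.12
position: [0.483, 0.4693, 0.0101]
tool_rot: [-1.571, -0.0, -0.975]
force: [0.3, -0.6, -0.3]
grip_width: -0.0003
```

Request:
{"name": "send_rows", "arguments": {
  "series": "0 0 0 0 1 0 0;0 0 0 0 2 0 0;0 0 0 0 3 0 0;0 0 0 0 3 0 0"
}}

```text
clock: 8.45
position: [0.483, 0.4694, 0.0071]
tool_rot: [-1.571, 0.0, -0.975]
force: [-0.6, -0.2, 0.1]
grip_width: -0.0003
```

Request:
{"name": "send_rows", "arguments": {
  "series": "0 0 0 0 1 0 0;0 0 0 0 2 0 0;0 0 0 0 3 0 0;0 0 0 0 3 0 0"
}}

```text
clock: 8.78
position: [0.483, 0.4693, 0.0041]
tool_rot: [-1.571, -0.0, -0.975]
force: [-0.5, -0.1, -0.2]
grip_width: 0.0003
```

Request:
{"name": "send_rows", "arguments": {
  "series": "0 0 0 0 1 0 0;0 0 0 0 2 0 0;0 0 0 0 3 0 0;0 0 0 0 3 0 0"
}}

```text
clock: 9.12
position: [0.483, 0.4693, 0.001]
tool_rot: [-1.571, -0.0, -0.975]
force: [-0.1, 0.2, -0.3]
grip_width: 0.0002
```

Already 10 mm below where the nominal tip would touch, with no contact, so the real tip is higher than stated. Continuing.

Request:
{"name": "send_rows", "arguments": {
  "series": "0 0 0 0 1 0 0;0 0 0 0 2 0 0;0 0 0 0 4 0 0;0 0 0 0 5 0 0;0 0 0 0 5 0 0"
}}

```text
clock: 9.53
position: [0.4829, 0.4693, -0.004]
tool_rot: [-1.571, -0.0, -0.975]
force: [0.4, 0.2, 0.0]
grip_width: -0.0001
```

Request:
{"name": "send_rows", "arguments": {
  "series": "0 0 0 0 1 0 0;0 0 0 0 2 0 0;0 0 0 0 3 0 0;0 0 0 0 3 0 0"
}}

```text
clock: 9.87
position: [0.483, 0.4693, -0.0069]
tool_rot: [-1.571, 0.0, -0.975]
force: [1.0, -1.1, 0.1]
grip_width: -0.0001
```

Request:
{"name": "send_rows", "arguments": {
  "series": "0 0 0 0 1 0 0;0 0 0 0 2 0 0;0 0 0 0 2 0 0;0 0 0 0 2 0 0"
}}

```text
clock: 10.2
position: [0.4831, 0.4694, -0.0088]
tool_rot: [-1.571, -0.0, -0.975]
force: [0.2, 0.5, 0.3]
grip_width: 0.0001
```

```bash
python3 tip.py 6
```

```text
10.2 [ 0.4831  0.4694 -0.0088] [-1.5709 -0.     -0.9749] [0.1566 0.5194 0.3173] 0.0001189306316521646
pred tip [252.0708 136.6168]
crop 202 76
```

View pics/tip6.png

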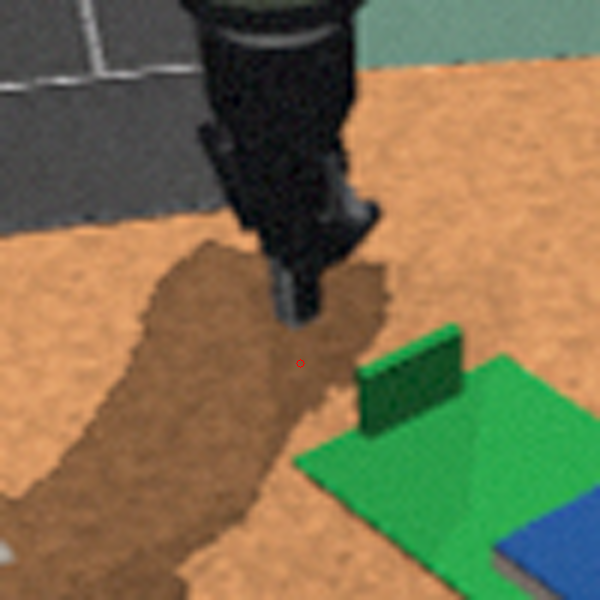

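Request:
{"name": "send_rows", "arguments": {
  "series": "0 0 0 0 1 0 0;0 0 0 0 2 0 0;0 0 0 0 2 0 0"
}}

```text
clock: 10.5
position: [0.483, 0.4693, -0.0109]
tool_rot: [-1.571, -0.0, -0.975]
force: [-1.1, -0.2, -0.9]
grip_width: 0.0001
```

Request:
{"name": "send_rows", "arguments": {
  "series": "0 0 0 0 1 0 0;0 0 0 0 2 0 0;0 0 0 0 2 0 0"
}}

```text
clock: 10.75
position: [0.483, 0.4693, -0.0129]
tool_rot: [-1.571, -0.0, -0.975]
force: [-0.1, 0.3, 0.8]
grip_width: 0.0004
```

Request:
{"name": "send_rows", "arguments": {
  "series": "0 0 0 0 1 0 0;0 0 0 0 2 0 0;0 0 0 0 2 0 0"
}}

```text
clock: 11.0
position: [0.483, 0.4693, -0.0149]
tool_rot: [-1.571, -0.0, -0.975]
force: [-0.5, -0.8, -0.4]
grip_width: 0.0001
```

Request:
{"name": "send_rows", "arguments": {
  "series": "0 0 0 0 1 0 0;0 0 0 0 2 0 0;0 0 0 0 2 0 0"
}}

```text
clock: 11.25
position: [0.483, 0.4694, -0.0169]
tool_rot: [-1.571, -0.0, -0.975]
force: [0.4, -0.5, 0.5]
grip_width: 0.0001
```

Request:
{"name": "send_rows", "arguments": {
  "series": "0 0 0 0 1 0 0;0 0 0 0 2 0 0;0 0 0 0 2 0 0"
}}

```text
clock: 11.5
position: [0.483, 0.4694, -0.0189]
tool_rot: [-1.571, -0.0, -0.975]
force: [-1.0, 0.5, -0.2]
grip_width: -0.0002
```

Request:
{"name": "send_rows", "arguments": {
  "series": "0 0 0 0 1 0 0;0 0 0 0 2 0 0;0 0 0 0 2 0 0"
}}

```text
clock: 11.75
position: [0.4831, 0.4694, -0.0208]
tool_rot: [-1.571, -0.0, -0.975]
force: [0.1, 0.0, -0.4]
grip_width: 0.0003
```

```bash
python3 tip.py 7
```

```text
11.75 [ 0.4831  0.4694 -0.0208] [-1.5708 -0.     -0.9748] [ 0.1488  0.0217 -0.3971] 0.00027926787558365244
pred tip [252.284  139.6766]
crop 202 79
```

View pics/tip7.png

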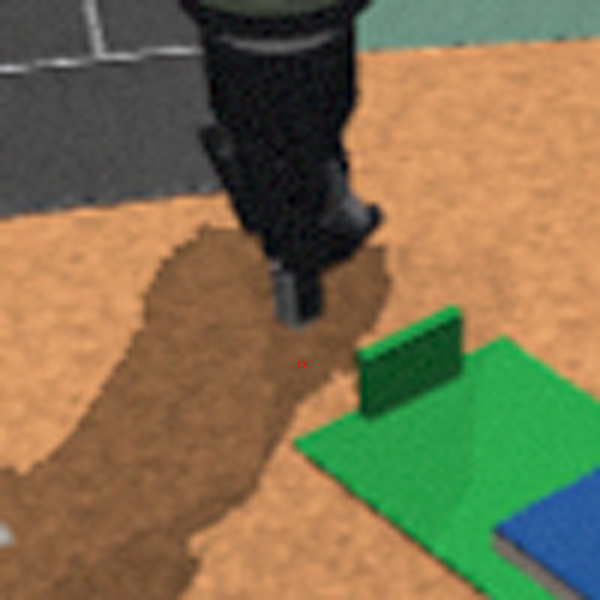

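Request:
{"name": "send_rows", "arguments": {
  "series": "0 0 0 0 1 0 0;0 0 0 0 2 0 0;0 0 0 0 3 0 0;0 0 0 0 3 0 0"
}}

```text
clock: 12.13
position: [0.4832, 0.4695, -0.0211]
tool_rot: [-1.57, -0.001, -0.975]
force: [-11.3, -13.7, 44.0]
grip_width: -0.0003
```

Request:
{"name": "send_rows", "arguments": {
  "series": "0 0 0 0 1 0 0;0 0 0 0 2 0 0;0 0 0 0 3 0 0;0 0 0 0 3 0 0"
}}

```text
clock: 12.47
position: [0.4832, 0.4697, -0.0213]
tool_rot: [-1.57, -0.002, -0.975]
force: [-24.0, -27.7, 90.2]
grip_width: 0.0
```

Run:
```python
from mv import *
for z in(0,.01,.02): print(z,onz("side",(251.5,133.2),z))
```

```text
0 [0.4819 0.4602 0.    ]
0.01 [0.4816 0.4459 0.01  ]
0.02 [0.4814 0.4316 0.02  ]
```

Contact came at reported TCP z = -0.021. The tips are therefore 21 mm *behind* the reported TCP, not 11 ahead, so every z is about 32 mm off along the tool. The earlier plate-top contact (TCP 0.023, plate 0.044) gives the same figure. xy looks right. Backing off.

Request:
{"name": "send_rows", "arguments": {
  "series": "0 0 0 0 -10 0 0;0 0 0 0 -40 0 0;0 0 0 0 -80 0 0.5;0 0 0 0 -127 0 1;0 0 0 0 -127 0 1;0 0 0 0 -127 0 1;0 0 0 30 -127 0 1;0 0 0 60 -127 0 1;0 0 0 90 -127 0 1;0 0 0 90 -127 0 1;0 0 0 90 -127 0 1;0 0 0 90 -127 0 1"
}}

```text
clock: 13.47
position: [0.533, 0.3952, 0.0997]
tool_rot: [-1.572, 0.001, -0.975]
force: [-0.9, 1.2, 0.6]
grip_width: 0.0855
```

```bash
python3 tip.py 8
python3 - <<'E'
from mv import *
import cv2
im=cv2.imread("pics/side8.png"); t=cv2.resize(im[110:200,235:340],None,fx=6,fy=6,interpolation=2); cv2.imwrite("pics/tr8.png",t)
E
```

```text
13.4667 [0.533  0.3952 0.0997] [-1.5716  0.0006 -0.9747] [-0.9366  1.2335  0.6213] 0.08554702383043175
pred tip [268.4785 119.7117]
crop 218 59
```

View pics/tr8.png

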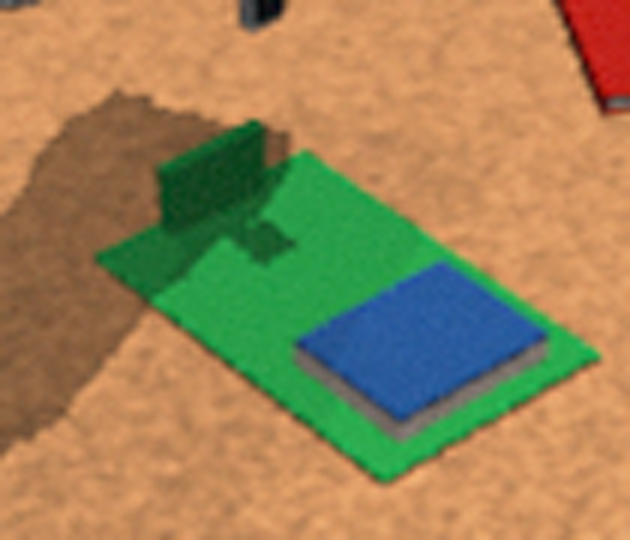

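The tray moved about 1 px (~3 mm toward its tail), corners now at (95,260), (602,355) and (385,482). Descending to reported z = -0.010 (real tip about 11 mm above the table) and closing.

Request:
{"name": "send_rows", "arguments": {
  "series": "0 0 0 3 40 0 1;0 0 0 3 75 0 1;0 0 0 3 95 0 1;0 0 0 3 105 0 1;0 0 0 3 110 0 1;0 0 0 3 110 0 1;0 0 0 3 110 0 0.5;0 0 0 3 110 0 0.3;0 0 0 3 110 0 0.2;0 0 0 3 110 0 0.1;0 0 0 3 110 0 0;0 0 0 3 110 0 0;0 0 0 3 110 0 0;0 0 0 3 110 0 0;0 0 0 3 110 0 0",
  "force": 90
}}

```text
clock: 14.77
position: [0.5355, 0.3926, -0.0092]
tool_rot: [-1.57, 0.0, -0.975]
force: [-0.8, -1.8, 7.5]
grip_width: 0.0087
```

Request:
{"name": "send_rows", "arguments": {
  "series": "0 0 0 0 -10 0 0;0 0 0 0 -25 0 0;0 0 0 0 -45 0 0;0 0 0 0 -65 0 0;0 0 0 0 -85 0 0;0 0 0 0 -86 0 0;0 0 0 0 -86 0 0;0 0 0 0 -86 0 0;0 0 0 0 -86 0 0"
}}

```text
clock: 15.52
position: [0.5348, 0.392, 0.0756]
tool_rot: [-1.572, -0.0, -0.975]
force: [-1.4, -0.3, -2.3]
grip_width: 0.0088
```

```bash
python3 look.py 9 220,60,140,130 90,110,170,140
```

```text
15.5167 [0.5348 0.392  0.0756] [-1.5721 -0.0001 -0.9748] [-1.392  -0.333  -2.3229] 0.008804889841669779
```

View pics/g9.png

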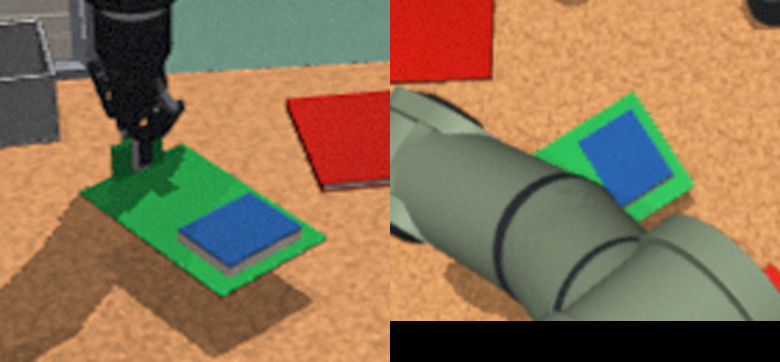

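The tray is held and hangs clear of the table: tail corners at (325,238) and (222,295) in the side crop. Measuring its tilt.

Run:
```python
from mv import *
import cv2
a=cv2.imread("pics/side9.png"); b=cv2.imread("pics/top9.png")
cv2.imwrite("pics/h9.png",np.hstack([cv2.resize(a[95:170,240:340],None,fx=4,fy=4,interpolation=2),cv2.resize(b[140:215,145:245],None,fx=4,fy=4,interpolation=2)]))
```

```text
(no output)
```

View pics/h9.png

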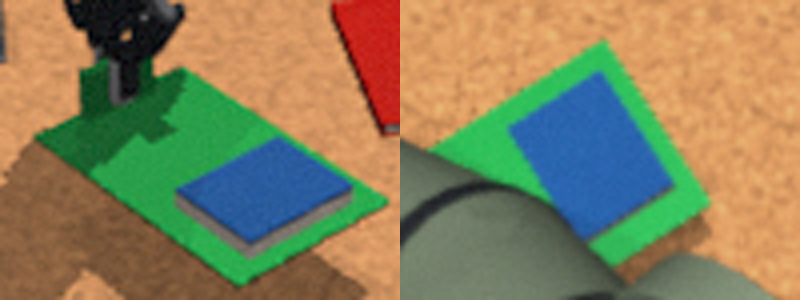

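Run:
```python
from mv import *
S=lambda p:((p[0]+.5)/4-.5+240,(p[1]+.5)/4-.5+95); Tp=lambda p:((p[0]+.5)/4-.5+145,(p[1]+.5)/4-.5+140)
TL,e1=tri(S((388,202)),Tp((205,40))); TR,e2=tri(S((242,284)),Tp((310,206)))
print(TL,TR,e1,e2, np.linalg.norm(TL-TR))
print("FR,FL at z of level sheet:")
for z in(.083,.088,.093): print(z,onz("side",S((36,137)),z),onz("side",S((184,68)),z))
yaw=np.degrees(np.arctan2(*(TL-TR)[1::-1]))-90; print("yaw",yaw)
# level prediction
g=np.array([.5348,.392,.0756+.0332]); et=np.array([np.cos(YT),np.sin(YT),0]);ey=np.array([-et[1],et[0],0])
for n,P in(("TL",g+et*.21+ey*.07+[0,0,-.02]),("TR",g+et*.21-ey*.07+[0,0,-.02]),("FR",g-et*.01-ey*.07-[0,0,.02])): print(n,P, proj("side",[P]))
print([S(p) for p in((388,202),(242,284),(36,137))])
```

```text
[0.7093 0.2574 0.0848] [0.5953 0.1805 0.085 ] 0.0014919418922131468 0.003400312091442963 0.1374865577907813
FR,FL at z of level sheet:
0.083 [0.473  0.3637 0.083 ] [0.5887 0.4413 0.083 ]
0.088 [0.4729 0.3565 0.088 ] [0.5878 0.4334 0.088 ]
0.093 [0.4728 0.3492 0.093 ] [0.5869 0.4256 0.093 ]
yaw -55.989432327848526
TL [0.7106 0.2575 0.0888] [[337.4931 143.8014]]
TR [0.5948 0.1789 0.0888] [[299.3955 165.0571]]
FR [0.4713 0.361  0.0888] [[247.9538 127.7656]]
[(336.625, 145.125), (300.125, 165.625), (248.625, 128.875)]
```

Tray level to about 0.01 rad, yaw -56°, tail centre in line with the TCP (209 mm ahead, 0.3 mm sideways). Next: move in front of the mouth, with the tail about 60 mm before it.

Run:
```python
from mv import *
a=T([.5348,.392,.076],-.9749)
b=T(rk(-.06,.082),YR); print(b[0],*rel(a,b))
r,t=rel(a,b)
for f in(.04,.12,.22,.33,.44,.55,.66,.77,.87,.95,1): print((r*f).round(4),(t*f).round(1))
```

```text
[0.4399 0.079  0.082 ] [ 0.     -0.0342 -0.    ] [ 205.8   -6.  -254.2]
[ 0.     -0.0014 -0.    ] [  8.2  -0.2 -10.2]
[ 0.     -0.0041 -0.    ] [ 24.7  -0.7 -30.5]
[ 0.     -0.0075 -0.    ] [ 45.3  -1.3 -55.9]
[ 0.     -0.0113 -0.    ] [ 67.9  -2.  -83.9]
[ 0.    -0.015 -0.   ] [  90.6   -2.6 -111.8]
[ 0.     -0.0188 -0.    ] [ 113.2   -3.3 -139.8]
[ 0.     -0.0226 -0.    ] [ 135.8   -4.  -167.8]
[ 0.     -0.0263 -0.    ] [ 158.5   -4.6 -195.7]
[ 0.     -0.0298 -0.    ] [ 179.    -5.2 -221.2]
[ 0.     -0.0325 -0.    ] [ 195.5   -5.7 -241.5]
[ 0.     -0.0342 -0.    ] [ 205.8   -6.  -254.2]
```

Request:
{"name": "send_rows", "arguments": {
  "series": "0 -0.001 0 8 0 -10 0;0 -0.004 0 25 -1 -30 0;0 -0.0075 0 45 -1 -56 0;0 -0.011 0 68 -2 -84 0;0 -0.015 0 91 -3 -112 0;0 -0.019 0 113 -3 -140 0;0 -0.0226 0 136 -4 -168 0;0 -0.0263 0 158 -5 -196 0;0 -0.0298 0 179 -5 -221 0;0 -0.0325 0 196 -6 -242 0;0 -0.0342 0 206 -6 -254 0;0 -0.0342 0 206 -6 -254 0;0 -0.0342 0 206 -6 -254 0;0 -0.0342 0 206 -6 -254 0;0 -0.0342 0 206 -6 -254 0"
}}

```text
clock: 16.87
position: [0.4409, 0.0805, 0.0822]
tool_rot: [-1.57, 0.0, -0.939]
force: [0.9, 1.2, -2.5]
grip_width: 0.0088
```

```bash
python3 look.py 10 170,150,250,210 200,100,220,170
```

```text
16.8667 [0.4409 0.0805 0.0822] [-1.5704  0.0005 -0.9394] [ 0.9474  1.2226 -2.4513] 0.008805442345619932
```

View pics/g10.png

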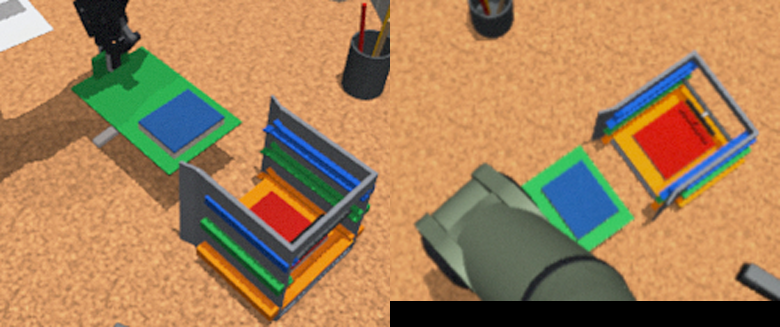

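The tray lines up with the rack mouth in both views. Now measuring the tail corners and comparing them with the rack frame.

Run:
```python
import cv2,numpy as np
a=cv2.imread("pics/side10.png"); b=cv2.imread("pics/top10.png")
cv2.imwrite("pics/h10.png",np.hstack([cv2.resize(a[180:262,210:330],None,fx=5,fy=5,interpolation=2)[:, :],])); cv2.imwrite("pics/h10t.png",cv2.resize(b[175:245,270:350],None,fx=7,fy=7,interpolation=2))
```

```text
(no output)
```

View pics/h10.png

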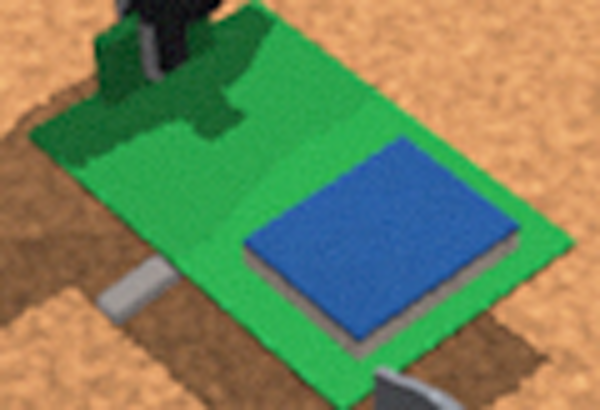

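View pics/h10t.png

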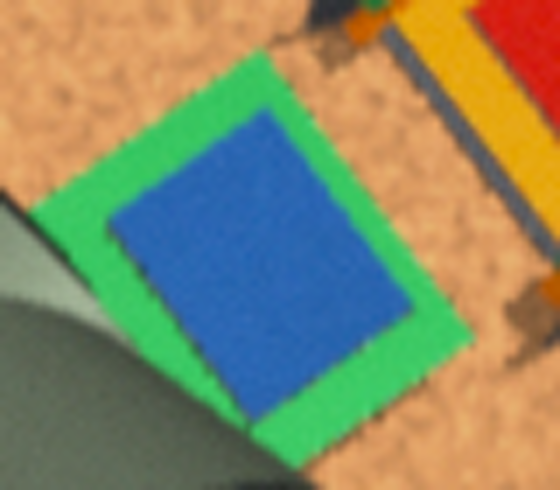

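```bash
cat > q.py <<'E'
from mv import *
ey=np.array([-ex[1],ex[0],0])
def rf(P): d=P-M; return np.array([d@ex,d@ey,P[2]])*1000
E
python3 - <<'E'
from q import *
S=lambda p:((p[0]+.5)/5-.5+210,(p[1]+.5)/5-.5+180); Tp=lambda p:((p[0]+.5)/7-.5+270,(p[1]+.5)/7-.5+175)
TL,e1=tri(S((575,242)),Tp((262,48))); TR,e2=tri(S((342,409)),Tp((474,338)))
print(rf(TL),rf(TR),e1,e2,np.linalg.norm(TL-TR)); d=TL-TR; print("yaw",np.degrees(np.arctan2(d[1],d[0]))-90)
for z in(.083,.086,.089,.092): print(z,rf(onz("side",S((30,135)),z)),"TL",rf(onz("side",S((575,242)),z)),"TR",rf(onz("side",S((342,409)),z)))
print("TCP",rf(monitor.observe()['position']))
E
```

```text
[-59.9452  70.5145  93.8853] [-60.2963 -67.8433  94.5948] 0.001792963056943098 0.0011811578274882805 0.13836006615606758
yaw -54.04541009335208
0.083 [-287.5632  -62.4761   83.    ] TL [-66.6786  77.3211  83.    ] TR [-67.3166 -62.5307  83.    ]
0.086 [-284.8712  -63.9927   86.    ] TL [-64.9281  75.2085  86.    ] TR [-65.5634 -64.0471  86.    ]
0.089 [-282.1791  -65.5093   89.    ] TL [-63.1777  73.096   89.    ] TR [-63.8102 -65.5635  89.    ]
0.092 [-279.4871  -67.0259   92.    ] TL [-61.4272  70.9835  92.    ] TR [-62.0571 -67.0798  92.    ]
TCP [-270.5886    1.4893   82.1897]
```

Tail is square (yaw -54.0°), +1.3 mm sideways, underside about 89–91 mm against a wanted ~86.5. I'll correct those and approach to 30 mm before the mouth.

Request:
{"name": "send_rows", "arguments": {
  "series": "0 0 0 0 2 -0.7 0;0 0 0 5 3.5 -1.4 0;0 0 0 15 3.5 -1.4 0;0 0 0 25 3.5 -1.4 0;0 0 0 30 3.5 -1.4 0;0 0 0 30 3.5 -1.4 0;0 0 0 30 3.5 -1.4 0;0 0 0 30 3.5 -1.4 0"
}}

```text
clock: 17.63
position: [0.4571, 0.0544, 0.0788]
tool_rot: [-1.571, 0.0, -0.941]
force: [-0.0, -0.4, -2.5]
grip_width: 0.0086
```

Run:
```python
from q import *
st=monitor.observe();print(rf(st['position']),st['tool_rot'],st['force'])
a=cams.grab_frame("side")[:,:,::-1]; cv2.imwrite("pics/side11.png",a);
cv2.imwrite("pics/h11.png",cv2.resize(a[195:345,230:400],None,fx=4.5,fy=4,interpolation=2))
b=cams.grab_frame("top")[:,:,::-1]; cv2.imwrite("pics/top11.png",b);cv2.imwrite("pics/h11t.png",cv2.resize(b[150:240,280:370],None,fx=6,fy=6,interpolation=2))
```

```text
[-240.037    -0.5806   78.8056] [-1.5708  0.0002 -0.9408] [-0.0068 -0.4443 -2.4855]
```

View pics/h11.png

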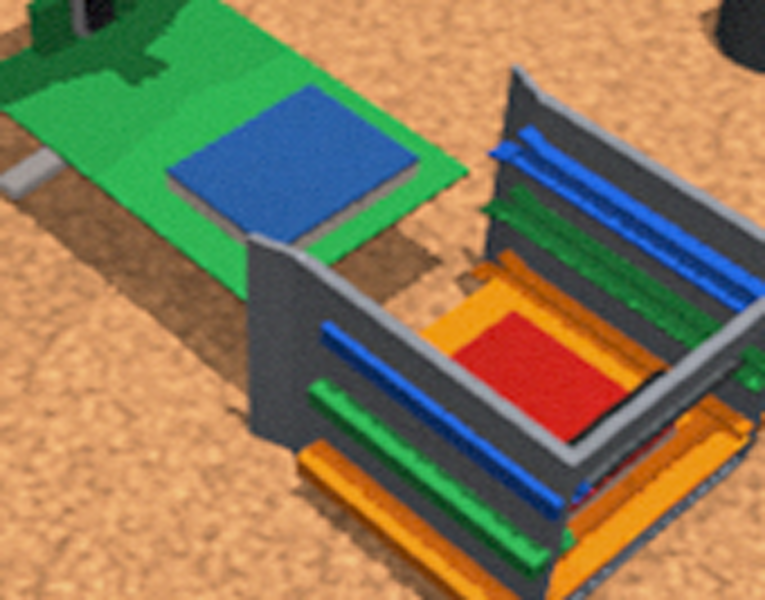

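View pics/h11t.png

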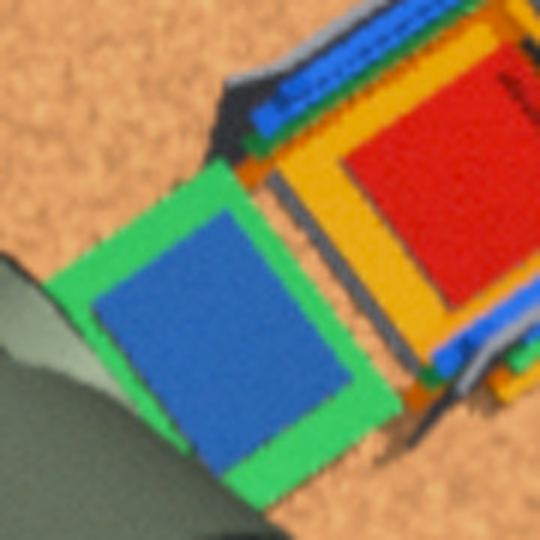

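Run:
```python
from q import *
S=lambda p:((p[0]+.5)/4.5-.5+230,(p[1]+.5)/4-.5+195); Tp=lambda p:((p[0]+.5)/6-.5+280,(p[1]+.5)/6-.5+150)
TL,e1=tri(S((469,172)),Tp((222,158))); print(rf(TL),e1); 
for z in(.088,.0905,.093): print(z,"side TL",rf(onz("side",S((469,172)),z)),"top TL",rf(onz("top",Tp((222,158)),z)),"top TR",rf(onz("top",Tp((404,408)),z)))
# rails: far ledge end in both views; green ledge front end
for nm,a,b in(("green far front end",(485,208),(248,148)),("blue far front",(490,152),(258,128))):
    P,e=tri(S(a),Tp(b)); print(nm,rf(P),e)
```

```text
[-29.0716  68.3134  89.528 ] 0.002584237452076811
0.088 side TL [-30.4562  68.1425  88.    ] top TL [-27.9572  69.6237  88.    ] top TR [-29.0994 -70.4343  88.    ]
0.0905 side TL [-29.1166  66.4023  90.5   ] top TL [-28.4735  69.2243  90.5   ] top TR [-29.6136 -70.5767  90.5   ]
0.093 side TL [-27.7771  64.6621  93.    ] top TL [-28.9898  68.8249  93.    ] top TR [-30.1278 -70.719   93.    ]
green far front end [-13.9626  66.8607  73.8809] 0.004714864081968453
blue far front [-14.8332  64.5992 120.8534] 0.003945063277288277
```

Tail now centred to within 1 mm, sheet top about 89.5 (underside ~86), 29 mm before the mouth. Entering slowly while watching the force.

Request:
{"name": "send_rows", "arguments": {
  "series": "0 0 0 2 0 0.3 0;0 0 0 4 0 0.5 0;0 0 0 6 0 0.5 0;0 0 0 8 0 0.5 0;0 0 0 10 0 0.5 0;0 0 0 12 0 0.5 0;0 0 0 14 0 0.5 0;0 0 0 16 0 0.5 0;0 0 0 16 0 0.5 0"
}}

```text
clock: 18.48
position: [0.4673, 0.0413, 0.0788]
tool_rot: [-1.571, -0.0, -0.941]
force: [0.3, -0.2, -2.2]
grip_width: 0.0087
```

Request:
{"name": "send_rows", "arguments": {
  "series": "0 0 0 1.5 0 0 0;0 0 0 3 0 0 0;0 0 0 4.5 0 0 0;0 0 0 6 0 0 0;0 0 0 7 0 0 0;0 0 0 8 0 0 0;0 0 0 8 0 0 0"
}}

```text
clock: 19.07
position: [0.4719, 0.0351, 0.0788]
tool_rot: [-1.571, -0.0, -0.941]
force: [-0.1, -0.4, -2.3]
grip_width: 0.0087
```

Request:
{"name": "send_rows", "arguments": {
  "series": "0 0 0 1.5 0 0 0;0 0 0 3 0 0 0;0 0 0 4.5 0 0 0;0 0 0 6 0 0 0;0 0 0 7 0 0 0;0 0 0 8 0 0 0;0 0 0 8 0 0 0"
}}

```text
clock: 19.65
position: [0.4766, 0.0286, 0.0788]
tool_rot: [-1.571, -0.0, -0.941]
force: [-0.8, 1.2, -1.6]
grip_width: 0.0087
```

Request:
{"name": "send_rows", "arguments": {
  "series": "0 0 0 1.5 0 0 0;0 0 0 3 0 0 0;0 0 0 4.5 0 0 0;0 0 0 6 0 0 0;0 0 0 7 0 0 0;0 0 0 8 0 0 0;0 0 0 8 0 0 0"
}}

```text
clock: 20.23
position: [0.4813, 0.0221, 0.0788]
tool_rot: [-1.571, -0.0, -0.941]
force: [0.7, 0.4, -2.6]
grip_width: 0.0089
```

Run:
```python
from q import *
st=monitor.observe();print(rf(st['position']),st['tool_rot'],st['force'])
a=cams.grab_frame("side")[:,:,::-1]; cv2.imwrite("pics/side12.png",a);
cv2.imwrite("pics/h12.png",cv2.resize(a[195:345,240:420],None,fx=4.2,fy=4,interpolation=2))
```

```text
[-199.6886   -0.0508   78.7872] [-1.5708 -0.     -0.9408] [ 0.6988  0.3749 -2.5756]
```

View pics/h12.png

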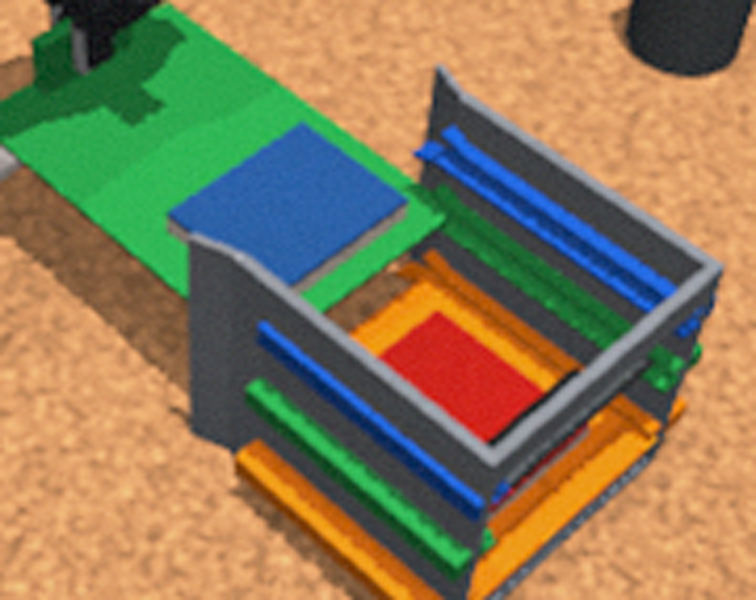

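The tail corner at crop (445,215) has passed under the far green lip and covers the ledge, and no extra force shows. Sliding on.

Request:
{"name": "send_rows", "arguments": {
  "series": "0 0 0 1.5 0 0 0;0 0 0 3 0 0 0;0 0 0 5 0 0 0;0 0 0 7 0 0 0;0 0 0 9 0 0 0;0 0 0 11 0 0 0;0 0 0 13 0 0 0;0 0 0 15 0 0 0;0 0 0 17 0 0 0;0 0 0 19 0 0 0;0 0 0 20 0 0 0;0 0 0 20 0 0 0"
}}

```text
clock: 21.28
position: [0.4931, 0.0059, 0.0788]
tool_rot: [-1.571, 0.0, -0.941]
force: [0.3, 0.4, -1.7]
grip_width: 0.0087
```

Request:
{"name": "send_rows", "arguments": {
  "series": "0 0 0 1.5 0 0 0;0 0 0 3 0 0 0;0 0 0 5 0 0 0;0 0 0 7 0 0 0;0 0 0 9 0 0 0;0 0 0 11 0 0 0;0 0 0 13 0 0 0;0 0 0 15 0 0 0;0 0 0 17 0 0 0;0 0 0 19 0 0 0;0 0 0 20 0 0 0;0 0 0 20 0 0 0"
}}

```text
clock: 22.28
position: [0.5049, -0.0102, 0.0788]
tool_rot: [-1.571, 0.0, -0.941]
force: [-0.5, -0.3, -2.1]
grip_width: 0.0091
```

```bash
python3 look.py 13 170,150,250,210 200,100,220,170
python3 - <<'E'
from q import *
print(rf(monitor.observe()['position']))
E
```

```text
22.2833 [ 0.5049 -0.0102  0.0788] [-1.5708  0.     -0.9409] [-0.5416 -0.2566 -2.1285] 0.009132877276772903
[-159.9541   -0.0235   78.7795]
```

View pics/g13.png

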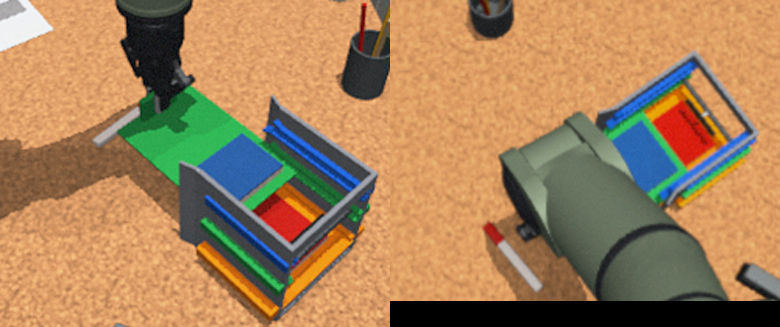

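Request:
{"name": "send_rows", "arguments": {
  "series": "0 0 0 1.5 0 0 0;0 0 0 3 0 0 0;0 0 0 5 0 0 0;0 0 0 7 0 0 0;0 0 0 9 0 0 0;0 0 0 11 0 0 0;0 0 0 13 0 0 0;0 0 0 15 0 0 0;0 0 0 17 0 0 0;0 0 0 19 0 0 0;0 0 0 20 0 0 0;0 0 0 20 0 0 0"
}}

```text
clock: 23.38
position: [0.5167, -0.0264, 0.0788]
tool_rot: [-1.571, -0.0, -0.941]
force: [-0.6, -0.9, -2.1]
grip_width: 0.0088
```

Request:
{"name": "send_rows", "arguments": {
  "series": "0 0 0 1.5 0 0 0;0 0 0 3 0 0 0;0 0 0 5 0 0 0;0 0 0 7 0 0 0;0 0 0 9 0 0 0;0 0 0 11 0 0 0;0 0 0 13 0 0 0;0 0 0 15 0 0 0;0 0 0 17 0 0 0;0 0 0 19 0 0 0;0 0 0 20 0 0 0;0 0 0 20 0 0 0"
}}

```text
clock: 24.38
position: [0.5285, -0.0426, 0.0788]
tool_rot: [-1.571, -0.0, -0.941]
force: [0.3, -0.8, -1.4]
grip_width: 0.0087
```

Request:
{"name": "send_rows", "arguments": {
  "series": "0 0 0 1.5 0 0 0;0 0 0 3 0 0 0;0 0 0 5 0 0 0;0 0 0 7 0 0 0;0 0 0 9 0 0 0;0 0 0 10 0 0 0;0 0 0 10 0 0 0"
}}

```text
clock: 24.97
position: [0.5344, -0.0507, 0.0788]
tool_rot: [-1.571, -0.0, -0.941]
force: [-1.1, -0.6, -2.7]
grip_width: 0.0087
```

Request:
{"name": "send_rows", "arguments": {
  "series": "0 0 0 1 0 0 0;0 0 0 2 0 0 0;0 0 0 3 0 0 0;0 0 0 4 0 0 0;0 0 0 4 0 0 0"
}}

```text
clock: 25.38
position: [0.5367, -0.0539, 0.0788]
tool_rot: [-1.571, -0.0, -0.941]
force: [-0.2, -1.1, -1.2]
grip_width: 0.0088
```

Request:
{"name": "send_rows", "arguments": {
  "series": "0 0 0 1 0 0 0;0 0 0 2 0 0 0;0 0 0 2 0 0 0"
}}

```text
clock: 25.63
position: [0.5379, -0.0554, 0.0788]
tool_rot: [-1.571, -0.0, -0.941]
force: [-0.3, -0.0, -1.9]
grip_width: 0.0089
```

Request:
{"name": "send_rows", "arguments": {
  "series": "0 0 0 1 0 0 0;0 0 0 2 0 0 0;0 0 0 2 0 0 0"
}}

```text
clock: 25.88
position: [0.5391, -0.0571, 0.0788]
tool_rot: [-1.571, -0.0, -0.941]
force: [-0.1, -0.1, -2.7]
grip_width: 0.009
```

Request:
{"name": "send_rows", "arguments": {
  "series": "0 0 0 0.7 0 0 0;0 0 0 1.5 0 0 0;0 0 0 1.5 0 0 0"
}}

```text
clock: 26.13
position: [0.5399, -0.0582, 0.0788]
tool_rot: [-1.571, 0.0, -0.941]
force: [0.2, -0.5, -1.6]
grip_width: 0.0085
```

Request:
{"name": "send_rows", "arguments": {
  "series": "0 0 0 0.5 0 0 0;0 0 0 1 0 0 0;0 0 0 1 0 0 0"
}}

```text
clock: 26.38
position: [0.5404, -0.059, 0.0788]
tool_rot: [-1.571, 0.0, -0.941]
force: [-0.5, 0.1, -2.8]
grip_width: 0.0087
```

Request:
{"name": "send_rows", "arguments": {
  "series": "0 0 0 0.5 0 0 0;0 0 0 1 0 0 0;0 0 0 1 0 0 0"
}}

```text
clock: 26.63
position: [0.5411, -0.0598, 0.0788]
tool_rot: [-1.571, -0.0, -0.941]
force: [1.0, 0.7, -2.6]
grip_width: 0.0084
```

Request:
{"name": "send_rows", "arguments": {
  "series": "0 0 0 0.5 0 0 0;0 0 0 1 0 0 0;0 0 0 1 0 0 0"
}}

```text
clock: 26.88
position: [0.5417, -0.0606, 0.0788]
tool_rot: [-1.571, 0.0, -0.941]
force: [-0.2, -0.1, -1.0]
grip_width: 0.0086
```

Request:
{"name": "send_rows", "arguments": {
  "series": "0 0 0 0.5 0 0 0;0 0 0 1 0 0 0;0 0 0 1 0 0 0"
}}

```text
clock: 27.13
position: [0.5423, -0.0614, 0.0788]
tool_rot: [-1.571, -0.0, -0.941]
force: [-0.6, -0.3, -1.9]
grip_width: 0.0088
```

Request:
{"name": "send_rows", "arguments": {
  "series": "0 0 0 0.5 0 0 0;0 0 0 1 0 0 0;0 0 0 1 0 0 0"
}}

```text
clock: 27.38
position: [0.5428, -0.0622, 0.0788]
tool_rot: [-1.571, 0.0, -0.941]
force: [-0.1, -0.7, -1.6]
grip_width: 0.0087
```

Request:
{"name": "send_rows", "arguments": {
  "series": "0 0 0 0.5 0 0 0;0 0 0 1 0 0 0;0 0 0 1 0 0 0"
}}

```text
clock: 27.63
position: [0.5433, -0.0628, 0.0788]
tool_rot: [-1.571, 0.0, -0.941]
force: [-2.7, 2.1, -1.2]
grip_width: 0.0088
```

The push reaction is about 3.3 N along -x: first touch of the stop at s ≈ 115. One more half-millimetre.

Request:
{"name": "send_rows", "arguments": {
  "series": "0 0 0 0.3 0 0 0;0 0 0 0.5 0 0 0;0 0 0 0.5 0 0 0;0 0 0 0.5 0 0 0"
}}

```text
clock: 27.97
position: [0.5435, -0.0631, 0.0788]
tool_rot: [-1.571, 0.0, -0.94]
force: [-3.0, 4.2, -1.6]
grip_width: 0.0088
```

5.2 N felt. Now lower gently until the rails carry the tray.

Request:
{"name": "send_rows", "arguments": {
  "series": "0 0 0 0 0.5 0 0;0 0 0 0 1 0 0;0 0 0 0 1 0 0;0 0 0 0 1 0 0"
}}

```text
clock: 28.3
position: [0.5436, -0.0632, 0.0778]
tool_rot: [-1.571, 0.0, -0.941]
force: [-2.9, 3.3, 0.7]
grip_width: 0.0088
```

Request:
{"name": "send_rows", "arguments": {
  "series": "0 0 0 0 0.3 0 0;0 0 0 0 0.5 0 0;0 0 0 0 0.5 0 0"
}}

```text
clock: 28.55
position: [0.5437, -0.0632, 0.0773]
tool_rot: [-1.571, -0.0, -0.94]
force: [-3.1, 4.5, 0.6]
grip_width: 0.0084
```

Request:
{"name": "send_rows", "arguments": {
  "series": "0 0 0 0 0 0 0.1;0 0 0 0 0 0 0.2;0 0 0 0 0 0 0.3;0 0 0 0 0 0 0.4;0 0 0 0 0 0 0.5;0 0 0 0 0 0 0.5;0 0 0 0 0 0 0.5;0 0 0 0 0 0 0.5",
  "force": 20
}}

```text
clock: 29.22
position: [0.5437, -0.0634, 0.0773]
tool_rot: [-1.571, -0.0, -0.941]
force: [0.3, 0.3, -0.2]
grip_width: 0.0425
```

```bash
python3 look.py 14 170,150,250,210 200,100,220,170
```

```text
29.2167 [ 0.5437 -0.0634  0.0773] [-1.5708 -0.0001 -0.9407] [ 0.2746  0.3186 -0.2312] 0.042545596104086474
```

View pics/g14.png

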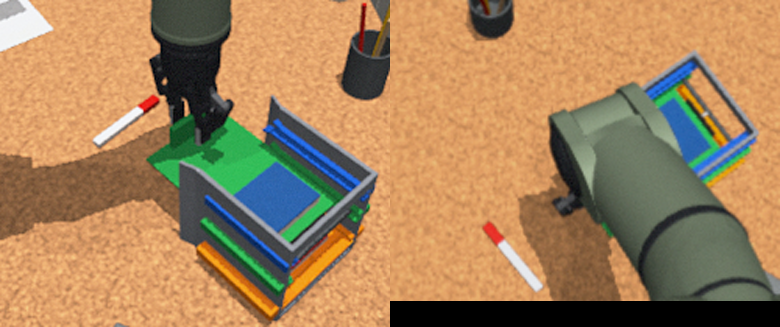

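The tray is released: wrist force about 0 and the plate stands free between the fingers. Rising straight up, then backing away.

Request:
{"name": "send_rows", "arguments": {
  "series": "0 0 0 0 -10 0 0.5;0 0 0 0 -30 0 0.5;0 0 0 0 -60 0 0.5;0 0 0 0 -95 0 0.5;0 0 0 0 -130 0 0.5;0 0 0 0 -150 0 0.5;0 0 0 -35 -150 0 0.5;0 0 0 -70 -150 0 0.5;0 0 0 -110 -150 0 0.5;0 0 0 -150 -150 0 0.5;0 0 0 -190 -150 0 0.5;0 0 0 -220 -150 0 0.5;0 0 0 -220 -150 0 0.5;0 0 0 -220 -150 0 0.5;0 0 0 -220 -150 0 0.5"
}}

```text
clock: 30.57
position: [0.4144, 0.1141, 0.2278]
tool_rot: [-1.57, -0.001, -0.941]
force: [0.8, -0.1, 0.3]
grip_width: 0.0426
```

```bash
python3 look.py 15 200,150,220,190 200,100,220,190
python3 - <<'E'
import cv2,numpy as np
a=cv2.imread("pics/side15.png"); b=cv2.imread("pics/top15.png")
cv2.imwrite("pics/h15.png",cv2.resize(a[200:345,250:420],None,fx=4,fy=4,interpolation=2)); cv2.imwrite("pics/h15t.png",cv2.resize(b[120:250,270:420],None,fx=4.5,fy=4.5,interpolation=2))
E
```

```text
30.5667 [0.4144 0.1141 0.2278] [-1.5704 -0.0007 -0.9406] [ 0.7615 -0.1354  0.3194] 0.042637548747359276
```

View pics/h15.png

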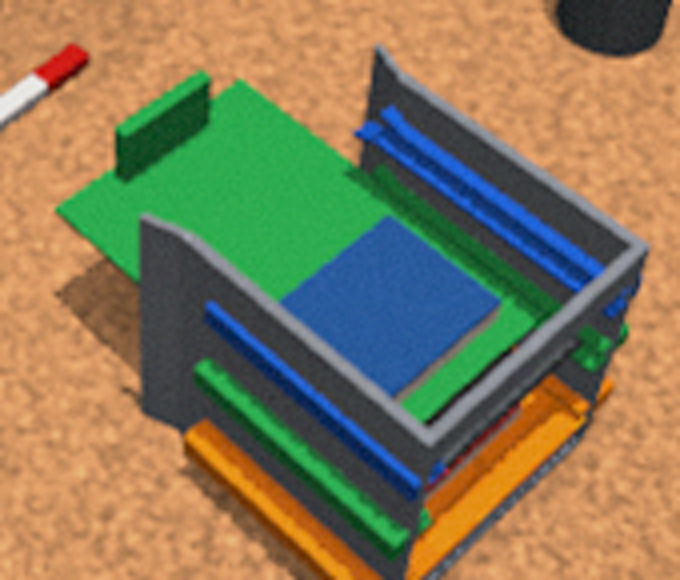

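View pics/h15t.png

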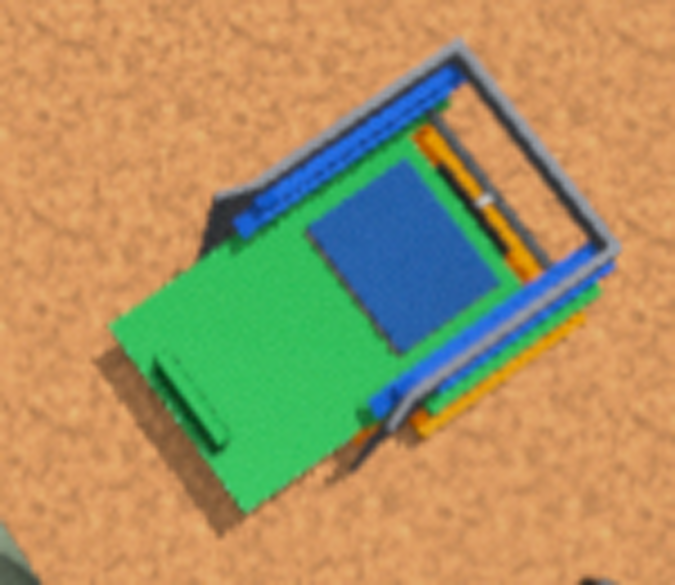

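The tray sits under the green lips, its tail edge against the black stop pad at (470,210) in the top crop, and the orange tray is unmoved. Final numeric check of level, yaw and depth.

Run:
```python
from q import *
S=lambda p:((p[0]+.5)/4-.5+250,(p[1]+.5)/4-.5+200); Tp=lambda p:((p[0]+.5)/4.5-.5+270,(p[1]+.5)/4.5-.5+120)
FL,e1=tri(S((238,80)),Tp((109,325))); FR,e2=tri(S((57,210)),Tp((246,514)))
print("FL",rf(FL),"FR",rf(FR),e1,e2)
z=.088
for n,p in(("tail a",(412,133)),("tail b",(522,290)),("stop a",(440,166)),("stop b",(505,255))): print(n,rf(onz("top",Tp(p),z)))
# motion between two frames
a=cams.grab_frame("side"); p=cv2.imread("pics/side15.png")[:,:,::-1]; print("mean diff in tray area",np.abs(a[215:300,260:385].astype(int)-p[215:300,260:385]).mean(), monitor.observe()['clock'])
```

```text
FL [-105.0985   68.2459   87.4519] FR [-104.2612  -70.1586   86.3025] 0.002888870511708533 0.0008883551446861964
tail a [117.66    59.9573  88.    ]
tail b [112.8615 -57.5468  88.    ]
stop a [119.0628  33.3063  88.    ]
stop b [117.6563 -34.2322  88.    ]
mean diff in tray area 2.686337254901961 30.7167
```

```bash
python3 -c "
from workcell import bot
print(bot.job_done())"
```

```text
the job is handed in; nothing more can be done
None
```

The green tray is home on the green rails against the sprung stop, released, and the job is handed in at about 31 s. No verdict was reported.

**How it went:**
- **First grasp missed.** The reported tool point did not match the real fingertips: touching the bare table showed them about 32 mm farther back than stated. The missed grasp pushed the tray about 3 mm.
- **Table touch was too hard.** It rose to about 90 N at the wrist, higher than I wanted. That is under the 120 N wrist limit; I took the 40 N limit to cover only the arm and gripper body, not the fingers.
- **Second grasp held.** The tray hung level to about 0.01 rad.
- **Insertion was free.** No extra force showed while sliding in. The stop was first felt about 115 mm past the mouth, and I pushed to about 5 N before lowering the tray onto its ledges and letting go.

**Last checks:**
- **Position:** the tail is about 115–116 mm past the mouth, at the stop pad. The yaw error is about 0.006 rad from the front corners.
- **Height:** the sheet top at the front measured 86–87 mm, against about 88 expected from the 84 mm ledge estimate. That gap is within the camera error.
- **Disagreement:** tail-edge points read from the top view alone scattered by about 5 mm (113 to 118), so I relied on the front corners and the felt force.
- **Contact and surroundings:** the wrist force was about zero and the gripper is well clear. By eye, the orange tray, the rack and the other things near the rack looked undisturbed.

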